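# Tip terminal plugs down a hand chute through a hopper's sprung flap

## Robot

A 7-joint arm with a two-finger parallel gripper is mounted at the origin on a cart in front of the work surface, level with it; the furniture and walls round the work are solid. World frame = base frame: x ahead of the robot, y to its left, z up, the work surface at z = 0. Lengths are in mm, angles in rad, forces in N, time in s.
With the tool pointing down it reaches from about 400 to 875 mm from the base axis. Payload 4.4 kg.
Tool frame: the origin (TCP) lies at the very end of the fingers, on their centre line; the grasp point (between the pads) lies 19 mm behind it; y points along the fingers, z is the direction in which the jaws open and shut, and the axes are right-handed (so a half turn about y gives the same grasp; the last joint's range is limited). The gripper opens to 85 mm and grips with 20 to 120 N. Pads are 22 mm wide; open, the fingers measure 114 mm over their backs; the gripper's body (76 mm by 85 mm) begins 54 mm behind the grasp point. The pads swing forward as they close: fully open they stand 13 mm farther back than shut.
Start: joints at [-1.279, 0.628, 0.038, 1.517, -0.027, 0.996, -0.02], TCP at [227.617, 608.858, 231.313] pointing down, gripper open.
Joint ranges: [-3.06, 3.06], [-0.37, 2.12], [-1.25, 1.32], [0.18, 2.47], [-1.1, 4.24], [0.23, 1.98], [-2.94, 2.94]. Speed limits (rad/s): [2.57, 2.57, 3.14, 3.14, 3.14, 3.14, 3.14].

## Interface

Orientations are given as [roll, pitch, yaw] about the fixed x, y, z axes, in that order (R = Rz(yaw) Ry(pitch) Rx(roll)).
In Python, from cell import read_state, get_image, finish_job gives the robot as it stands. The module is installed in compiled form; this text tells all that it offers.
- The arm moves only by the tool servo_tool, never from a script. Its argument "increments" is a list of rows, each an object of numbers: "dx", "dy", "dz": the shift along the world's x, y, z in cm; "ax", "ay", "az": the turn, a rotation vector about the world's x, y, z in rad; "claw": the closure, from -1 (fully open) to 1 (shut). A call has 1 to 8 rows; each row is the pose to reach, as a shift and turn from the pose commanded when the call began; what a row does not reach only later rows make up. A row lasts 1/12 s, in which the tool goes at most 41.7 mm and 7.16 degrees, less where a joint would pass 70% of its speed; a pose out of reach is approached as far as the arm can. A call with a gripper value outside its range is refused whole. The fingers move at their own pace and stop on an object; the grip force is fixed at half the most. Time passes only in rows, so rows that repeat a pose let the fingers close. It gives the time, the measured TCP pose, the force and the opening at its end, in the units of the state.
- read_state(): the state, without advancing time (a new reading comes with each control period).
- get_image(name): name is "side" or "top" or "wrist"; returns a dict with "color" (480x640x3 uint8, red, green, blue), "fov_y" (degrees; the focal length in pixels is half the picture's height over the tangent of half this angle, whatever the lens; pixels are square), "cx", "cy" (the principal point, pixels), "k1" (the pictures are not rectified: a ray, as slopes to the right and down, at radius r is drawn at 1 + k1 r^2 times it, then the intrinsics apply), "R" (3x3) and "t" (3): a world point X has camera coordinates R X + t. Camera axes: x right, y down, z forward; pixel columns grow to the right and rows downward; lengths in mm; the calibration is good to about 2 mm. A picture is of the moment at which its call begins. There is no depth.
- finish_job(): hands the job in, once; it reports no verdict.
The state is a dict: "clock": time; "qpos": joint angles; "qd": joint speeds; "tau": joint torques, N m; "eef_pos": TCP position; "tool_rot": TCP orientation; "force": force on the tool from outside, world axes, zero at the start; "torque": the same for the moment, N m; "width": finger opening in mm.
Only numpy, scipy, OpenCV 4.12 (cv2) and the standard library are available. Lean on these libraries where they do the work, as an engineer would, in place of code of your own. Each camera call takes 0.05 s, during which the arm holds its last target.

## Task

Pick up the loaded steel chute by its black tab, keep it nearly level so nothing slides out, and press its open nose a little way into the orange spring flap of the hopper's inlet. Only then tip the chute gently so that the nose swings the flap wide open, and hold it so until all three green plugs have slid in; touch the hopper only with the chute and never force it (its head stands at a different height each time, so feel for it). Then set the empty chute back down flat on the desk, let go, and leave the things standing around where they are.

Things in the scene. Friction and masses are not known exactly. Their poses are not given: they have to be found in the camera images.
- chute: Loose straight U channel of steel sheet, 150 long (its x) x 35 wide (y), about 0.16 kg. Origin: underside, centre line; z up. Open nose at x=-80 mm, closed tail at x=+70. Floor 3 thick; side walls up to z=25, 2.5 thick; 30 wide inside. Three green plugs lie loose in it, between x=-40 and +40; they start to slide when it is tipped more than about 13 to 20 deg.
- chute_grip (a point): Point on the chute's black upright grip tab at its tail (chute x=+65, y=0, z=48 mm). The tab is 10 thick along the chute's x, 34 wide in y, top at z=64. Axes as the chute. Grasp from above across the thickness, fingers closing along the chute's x; there the fingers stay above walls and plugs.
- chute_nose (a point): Point at the open front end of the chute's underside (chute x=-80, y=0, z=0 mm). Axes as the chute.
- hopper: Grey open box bolted to the desk, 106 (x, -68 to +38) x 62 (y) x 86 mm, 4 mm walls; origin on the desk below the inlet's centre. On it an aluminium head, 116 x 72 mm, clamped at an unmeasured height: its flat top is 90 to 135 mm above the desk. Rigid: keep chute forces under 15 N. Inlet in the top, 56 (x) x 46 (y) mm, closed by the orange flap. A black clamp knob sticks out at -y.
- hinge_foot (a point): Point on the desk plane straight below the middle of the flap's hinge line: 28 mm to the hopper's +x. Axes as the hopper. The chute comes in level from +x, nose to -x (chute axes parallel to the hopper's), the nose reaching 25 to 30 mm past this line. Cheeks 18 mm high, 46 apart, stand at the inlet's sides (y), a backstop 30 mm high at 60 mm to -x of this line; +x is open.
- flap (a joint): Orange flap, 53 x 44 x 2 mm, flush in the head's top, hinged along y on the inlet's +x edge; its free -x end swings down. 0 = shut, 1.2 rad = stop. Spring-shut: 0.08 N m + 0.1 N m/rad, so a nose 28 mm past the hinge feels 3 N before it gives, 6 N at 0.8 rad. With the chute's underside just over the hinge line it opens by about the chute's tilt; hold it at 0.55 to 0.8 rad.
- plug_a: Green terminal plug, 20 x 18 x 12 mm, 12 g, origin at the centre of its underside; lies loose in the chute at the start.
- plug_b: A second green terminal plug like plug_a.
- plug_c: A third green terminal plug like plug_a.
- flux_bottle: Bystander: white and yellow bottle with red nozzle, 36 dia x 88 mm, loose, origin at the centre of its underside.
- solder_reel: Bystander: blue reel, 60 x 60 x 56 mm, loose, origin at the centre of its underside.
- choke: Bystander: yellow wound ring lying flat, 36 dia x 13 mm, loose, origin at the centre of its underside.

How it is judged:
By the outcome, as a careful person would: the job done as asked, in the order asked, and still so for the second after the job is handed in, with the robot touching nothing.
It also fails if it takes over 61 s, if anything falls off the work surface, if the arm or the gripper's body presses on something with over 40 N, if the wrist force passes 120 N, or if a joint passes its speed limit or range.

## Working session

There is one attempt and no reset: what is moved stays moved. The work goes in short steps, Python scripts to look and compute and a tool call to move; the robot and the scene stay as the last step left them, time stands still between calls to the robot, and variables do not carry over. Pictures are saved under pics/ and viewed, and the job is handed in when it is done.

Besides the shell and the picture viewer there is one more tool, called after "Request:" by a JSON object that holds its "fn" and its "kwargs", one argument or row to a line. servo_tool: Moves the arm, as the interface text tells. Its arguments: {"type":"object","properties":{"increments":{"type":"array","items":{"type":"object","properties":{"dx":{"type":"number"},"dy":{"type":"number"},"dz":{"type":"number"},"ax":{"type":"number"},"ay":{"type":"number"},"az":{"type":"number"},"claw":{"type":"number"}}}}},"required":["increments"]}

```bash
mkdir -p pics; cat > h.py <<'E'
import numpy as np, cv2, json, pickle
from cell import read_state, get_image, finish_job
def snap(name,fn):
    d=get_image(name); cv2.imwrite('pics/%s.png'%fn,d['color'][:,:,::-1]); pickle.dump(d,open('pics/%s.pkl'%fn,'wb')); return d
def load(fn): return pickle.load(open('pics/%s.pkl'%fn,'rb'))
def K(d):
    f=240/np.tan(np.radians(d['fov_y'])/2); return f
def proj(d,X):
    c=np.array(d['R'])@np.array(X,float)+np.array(d['t']); s=c[:2]/c[2]; r2=s@s; s=s*(1+d['k1']*r2); return s*K(d)+[d['cx'],d['cy']]
def ray(d,u,v):
    p=(np.array([u,v],float)-[d['cx'],d['cy']])/K(d); s=p.copy()
    for _ in range(30): s=p/(1+d['k1']*(s@s))
    R=np.array(d['R']);o=-R.T@np.array(d['t']); return o,R.T@np.array([s[0],s[1],1])
def atz(d,u,v,z):
    o,r=ray(d,u,v); return o+r*(z-o[2])/r[2]
def crop(fn,u0,v0,u1,v1,k,out):
    im=cv2.imread('pics/%s.png'%fn)[v0:v1,u0:u1]; cv2.imwrite('pics/%s.png'%out,cv2.resize(im,None,fx=k,fy=k,interpolation=cv2.INTER_CUBIC))
E
python3 - <<'E'
from h import *
for n in ('top','side','wrist'):
    d=snap(n,n+'0'); print(n,d['fov_y'],d['k1'],(-np.array(d['R']).T@d['t']).round())
print(read_state())
E
```

```text
top 44.56059926514356 -0.06879195100393805 [422. 321. 933.]
side 47.46234788868511 -0.04499919599203214 [ 358. 1048.  567.]
wrist 66.22135432439475 -0.0660809949395516 [149. 638. 373.]
{'clock': 0.15, 'qpos': array([-1.27883867,  0.62912066,  0.03844809,  1.51810883, -0.02700794,
        0.99630736, -0.01999337]), 'qd': array([ 0.00073773, -0.00178037, -0.0004656 , -0.00321608,  0.00058345,
        0.00239934,  0.00109262]), 'tau': array([ 2.27948171e-03, -5.63793111e+01,  1.22764226e+00, -1.93647391e+01,
        1.10910705e-02,  7.45923811e-03, -1.48806953e-05]), 'eef_pos': array([227.41865891, 608.42637514, 230.61819382]), 'tool_rot': array([-1.57222295e+00,  1.55434656e-06, -3.57754439e-01]), 'force': array([ 0.85746384, -0.00814983, -0.24446124]), 'torque': array([-0.01284364, -0.03584695,  0.01794068]), 'width': 85.09291190659896}
```

View pics/top0.png

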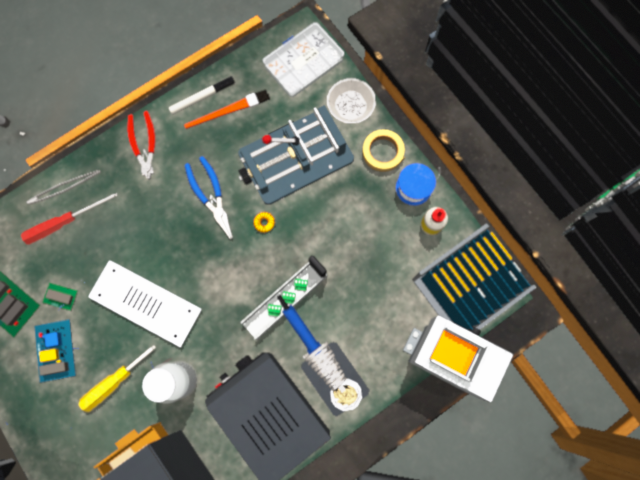

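View pics/side0.png

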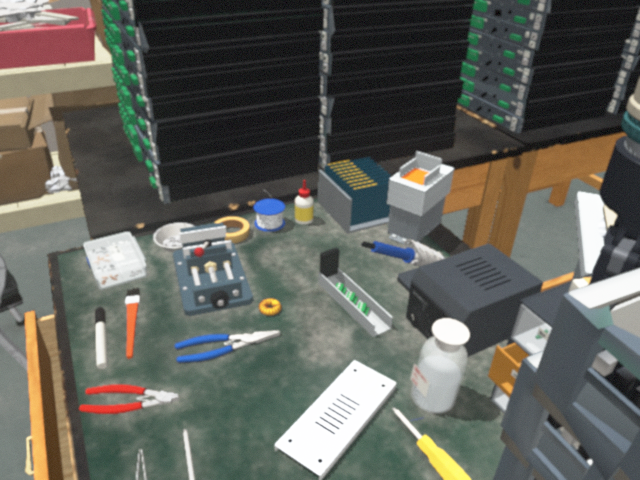

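View pics/wrist0.png

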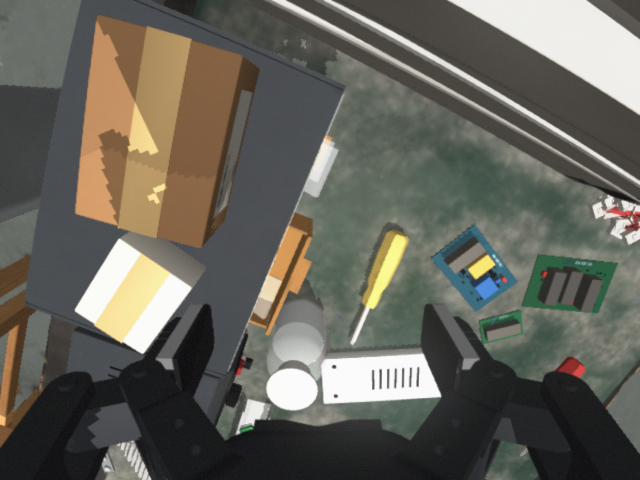

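```bash
python3 - <<'E'
from h import *
crop('top0',230,245,350,350,6,'c1'); crop('top0',395,300,525,410,6,'c2'); crop('side0',310,240,400,340,6,'c3'); crop('side0',370,140,470,240,6,'c4')
d=load('top0')
for p in [(0,0),(640,0),(0,480),(640,480),(320,240)]: print(p,atz(d,*p,0).round())
E
```

```text
(0, 0) [ 961. 1025.    0.]
(640, 0) [1171. -147.    0.]
(0, 480) [158. 779.   0.]
(640, 480) [ 330. -193.    0.]
(320, 240) [617. 360.   0.]
```

View pics/c1.png

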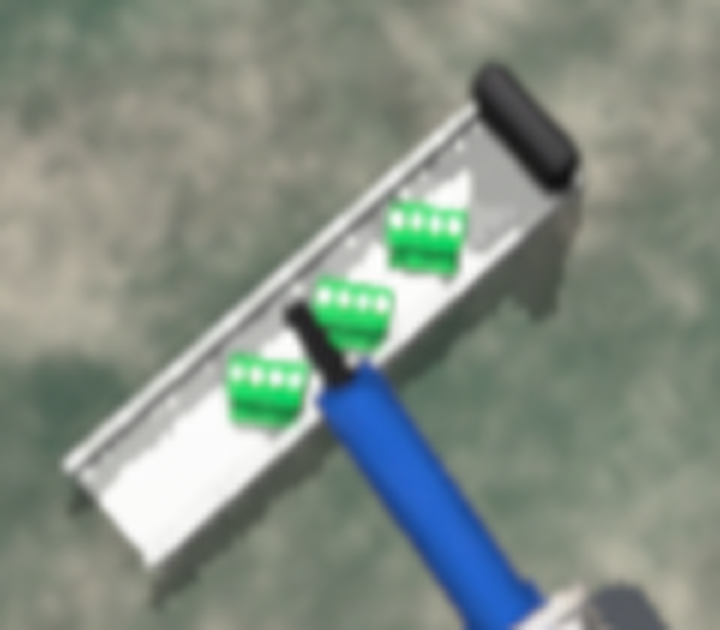

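View pics/c2.png

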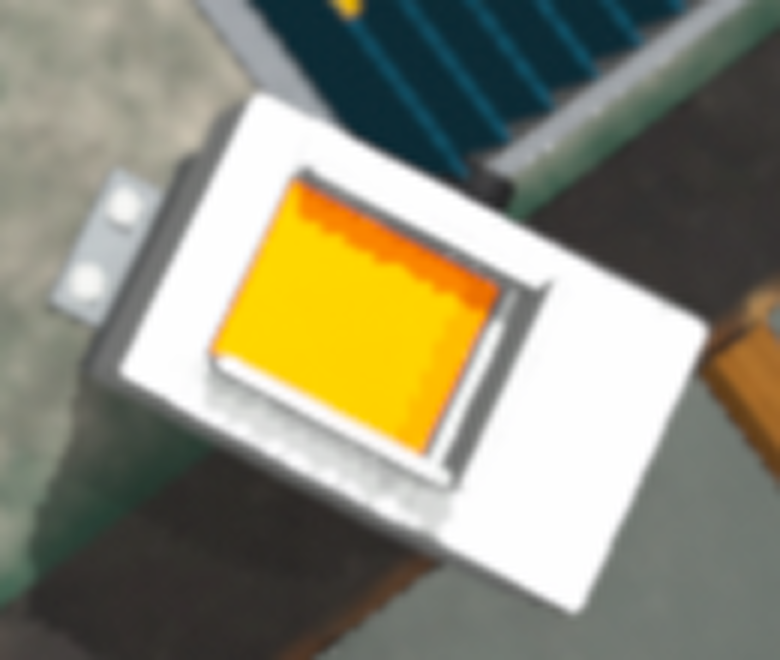

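View pics/c3.png

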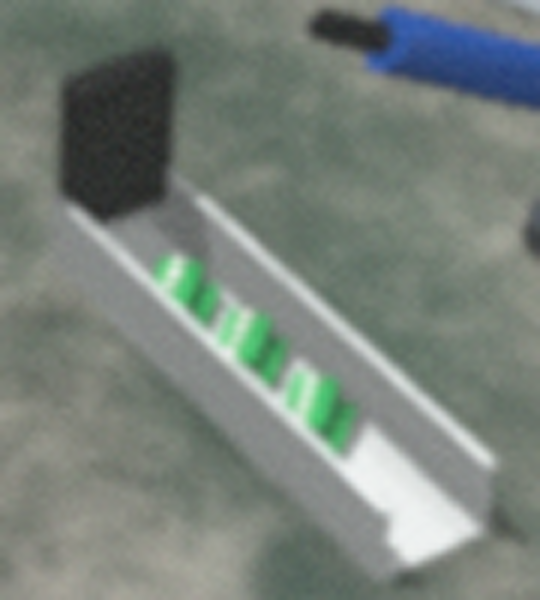

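View pics/c4.png

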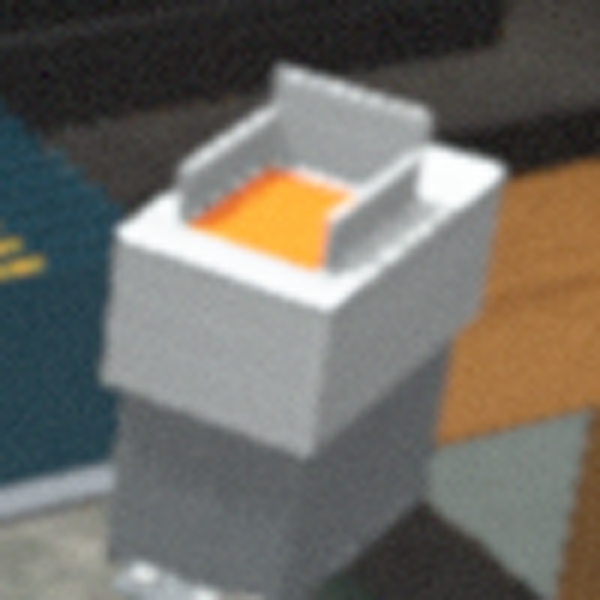

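```bash
cat > fit.py <<'E'
from h import *
from scipy.optimize import least_squares
T=load('top0');S=load('side0')
def P(p,x): 
    c,s=np.cos(p[2]),np.sin(p[2]); return [p[0]+c*x[0]-s*x[1],p[1]+s*x[0]+c*x[1],x[2]]
ch=[(T,(-80,17.5,25),(241.3,322.5)),(T,(-80,-17.5,25),(255,339.2)),(S,(-80,17.5,0),(374.2,336.3)),(S,(-80,17.5,25),(374.7,325.8)),(S,(-80,-17.5,25),(392.5,317.5)),(S,(-80,-17.5,0),(391.3,328.3)),(S,(60,17,64),(320.8,253.3)),(S,(60,-17,64),(338.7,248.7))]
f=lambda p:np.concatenate([proj(d,P(p,x))-u for d,x,u in ch])
r=least_squares(f,[600,400,-0.8],x_scale=[10,10,.1]);print('chute',r.x.round(3));print(r.fun.reshape(-1,2).round(1))
print('grip',P(r.x,(65,0,48)), 'nose',P(r.x,(-80,0,0)))
c=r.x
for x in [(60,17,64),(60,-17,64),(70,17,64),(70,-17,64)]: print(proj(T,P(c,x)).round(1))
hp=[(T,(43,-36,0),(437.5,315.8)),(T,(43,36,0),(415,362)),(T,(-73,-36,0),(513.3,354.7)),(T,(-73,36,0),(491.3,402)),(T,(28,-22,0),(444.5,330)),(T,(28,22,0),(430.8,358.7)),
(S,(43,-36,0),(389.7,179.2)),(S,(43,36,0),(425,190.8)),(S,(-73,36,0),(454.2,168.3))]
g=lambda p:np.concatenate([proj(d,np.array(P(p,(x[0]+p[4]*(abs(x[0])>30),x[1],p[3]))))-u for d,x,u in hp])
r=least_squares(g,[450,100,1.2,110,0],x_scale=[10,10,.1,10,5]);print('hopper',r.x.round(3));print(r.fun.reshape(-1,2).round(1))
print('hinge',P(r.x,(28,0,r.x[3])))
# iron handle end
(o1,a),(o2,b)=ray(T,281,298),ray(S,364,244)
M=np.stack([a,-b],1);k=np.linalg.lstsq(M,o2-o1,rcond=None)[0];print('iron',o1+a*k[0],o2+b*k[1])
for nm,u,v,z in [('choke',264,222,10),('bottle top',438,215,88),('reel',417,180,56)]: print(nm,atz(T,u,v,z).round())
E
python3 fit.py
```

```text
chute [517.346 393.905  -0.642]
[[ 0.1 -0.8]
 [ 1.5 -0.7]
 [-0.9  1.2]
 [ 0.  -0.8]
 [ 0.5 -1.1]
 [ 0.1  0.5]
 [ 1.1  2.7]
 [ 0.5  0.9]]
grip [np.float64(569.3896465132591), np.float64(354.9636247179923), 48] nose [np.float64(453.2914009475604), np.float64(441.8324763079996), 0]
[307.6 256.2]
[323.  272.5]
[312.4 251.8]
[327.8 268. ]
hopper [467.353 143.515   1.259 119.327   2.264]
[[ 0.3 -0.7]
 [-0.  -0.1]
 [-0.2 -0.4]
 [ 0.   0.1]
 [ 0.1 -0.1]
 [-0.  -0.1]
 [ 0.3 -0.3]
 [ 0.7  0.5]
 [ 0.6  0.2]]
hinge [np.float64(475.9485375510992), np.float64(170.1625701962999), np.float64(119.32696748618149)]
iron [501.27402048 394.16623044 118.9937824 ] [503.79308227 394.53881537 119.27257143]
choke [628. 454.  10.]
bottle top [667. 190.  88.]
reel [727. 225.  56.]
```

Request:
{"fn": "servo_tool", "kwargs": {
  "increments": [
    {"dx": 4.3, "dy": -3.1, "az": -0.12, "claw": 0},
    {"dx": 8.5, "dy": -6.3, "az": -0.24, "claw": 0},
    {"dx": 12.8, "dy": -9.5, "az": -0.36, "claw": 0},
    {"dx": 17, "dy": -12.6, "az": -0.48, "claw": 0},
    {"dx": 21, "dy": -15.8, "az": -0.6, "claw": 0},
    {"dx": 25, "dy": -19, "az": -0.72, "claw": 0},
    {"dx": 30, "dy": -22, "az": -0.84, "claw": 0},
    {"dx": 34.2, "dy": -25.3, "az": -0.96, "claw": 0}
  ]
}}

```text
invalid input at $.increments[0]: expected keys dx, dy, dz, ax, ay, az, claw
```

Request:
{"fn": "servo_tool", "kwargs": {
  "increments": [
    {"az": -0.12, "claw": 0},
    {"az": -0.24, "claw": 0},
    {"az": -0.36, "claw": 0},
    {"az": -0.48, "claw": 0},
    {"az": -0.6, "claw": 0},
    {"az": -0.72, "claw": 0},
    {"az": -0.84, "claw": 0},
    {"az": -0.896, "claw": 0}
  ]
}}

```text
invalid input at $.increments[0]: expected keys dx, dy, dz, ax, ay, az, claw
```

```bash
python3 - <<'E'
from h import *
snap('wrist','w1');s=read_state()
d=load('w1')
print({k:np.round(v,3) for k,v in s.items()})
from fit import P,c
for x in [(60,17,64),(60,-17,64),(70,17,64),(70,-17,64),(-80,17.5,25),(-80,-17.5,25)]: print(x,proj(d,P(c,x)).round(1))
E
```

```text
{'clock': np.float64(0.2), 'qpos': array([-1.279,  0.629,  0.038,  1.518, -0.027,  0.996, -0.02 ]), 'qd': array([-0.001, -0.005, -0.   , -0.004,  0.002,  0.   ,  0.   ]), 'tau': array([-0.0000e+00, -5.6326e+01,  1.2250e+00, -1.9345e+01,  1.1000e-02,
        8.0000e-03,  0.0000e+00]), 'eef_pos': array([227.475, 608.515, 230.743]), 'tool_rot': array([-1.572, -0.   , -0.358]), 'force': array([-0.464,  0.256, -1.57 ]), 'torque': array([-0.033, -0.032,  0.076]), 'width': np.float64(85.732)}
chute [517.346 393.905  -0.642]
[[ 0.1 -0.8]
 [ 1.5 -0.7]
 [-0.9  1.2]
 [ 0.  -0.8]
 [ 0.5 -1.1]
 [ 0.1  0.5]
 [ 1.1  2.7]
 [ 0.5  0.9]]
grip [np.float64(569.3896465132591), np.float64(354.9636247179923), 48] nose [np.float64(453.2914009475604), np.float64(441.8324763079996), 0]
[307.6 256.2]
[323.  272.5]
[312.4 251.8]
[327.8 268. ]
hopper [467.353 143.515   1.259 119.327   2.264]
[[ 0.3 -0.7]
 [-0.  -0.1]
 [-0.2 -0.4]
 [ 0.   0.1]
 [ 0.1 -0.1]
 [-0.  -0.1]
 [ 0.3 -0.3]
 [ 0.7  0.5]
 [ 0.6  0.2]]
hinge [np.float64(475.9485375510992), np.float64(170.1625701962999), np.float64(119.32696748618149)]
iron [501.27402048 394.16623044 118.9937824 ] [503.79308227 394.53881537 119.27257143]
choke [628. 454.  10.]
bottle top [667. 190.  88.]
reel [727. 225.  56.]
(60, 17, 64) [239.9 521.1]
(60, -17, 64) [213.9 515.6]
(70, 17, 64) [238.4 525.7]
(70, -17, 64) [212.6 520.3]
(-80, 17.5, 25) [269. 420.]
(-80, -17.5, 25) [241.2 413.6]
```

View pics/w1.png

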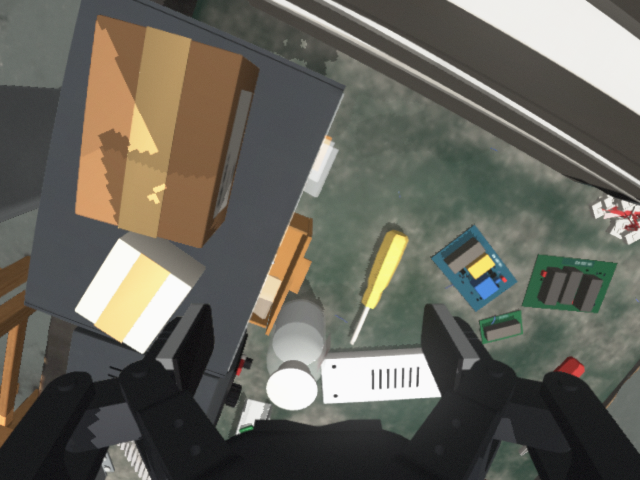

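All keys are needed in each row; resend.

Request:
{"fn": "servo_tool", "kwargs": {
  "increments": [
    {"dx": 4.3, "dy": -3.1, "dz": 0, "ax": 0, "ay": 0, "az": -0.12, "claw": 0},
    {"dx": 8.5, "dy": -6.3, "dz": 0, "ax": 0, "ay": 0, "az": -0.24, "claw": 0},
    {"dx": 12.8, "dy": -9.5, "dz": 0, "ax": 0, "ay": 0, "az": -0.36, "claw": 0},
    {"dx": 17, "dy": -12.6, "dz": 0, "ax": 0, "ay": 0, "az": -0.48, "claw": 0},
    {"dx": 21, "dy": -15.8, "dz": 0, "ax": 0, "ay": 0, "az": -0.6, "claw": 0},
    {"dx": 25, "dy": -19, "dz": 0, "ax": 0, "ay": 0, "az": -0.72, "claw": 0},
    {"dx": 30, "dy": -22, "dz": 0, "ax": 0, "ay": 0, "az": -0.84, "claw": 0},
    {"dx": 34.2, "dy": -25.3, "dz": 0, "ax": 0, "ay": 0, "az": -0.96, "claw": 0}
  ]
}}

```text
clock: 0.87
eef_pos: [496.4, 408.8, 231.4]
tool_rot: [-1.571, 0.0, -1.323]
force: [0.0, 1.0, 0.4]
width: 42.7
```

Request:
{"fn": "servo_tool", "kwargs": {
  "increments": [
    {"dx": 0, "dy": 0, "dz": 0, "ax": 0, "ay": 0, "az": -0.12, "claw": 0},
    {"dx": 0, "dy": 0, "dz": 0, "ax": 0, "ay": 0, "az": -0.24, "claw": 0},
    {"dx": 0, "dy": 0, "dz": 0, "ax": 0, "ay": 0, "az": -0.36, "claw": 0},
    {"dx": 0, "dy": 0, "dz": 0, "ax": 0, "ay": 0, "az": -0.48, "claw": 0},
    {"dx": 0, "dy": 0, "dz": 0, "ax": 0, "ay": 0, "az": -0.6, "claw": 0},
    {"dx": 0, "dy": 0, "dz": 0, "ax": 0, "ay": 0, "az": -0.72, "claw": 0},
    {"dx": 0, "dy": 0, "dz": 0, "ax": 0, "ay": 0, "az": -0.84, "claw": 0},
    {"dx": 0, "dy": 0, "dz": 0, "ax": 0, "ay": 0, "az": -0.896, "claw": 0}
  ]
}}

```text
clock: 1.53
eef_pos: [494.9, 410.2, 231.0]
tool_rot: [-1.571, -0.001, -2.219]
force: [-0.2, -0.5, -0.2]
width: 42.4
```

```bash
python3 - <<'E'
from h import *
snap('wrist','w2');s=read_state()
d=load('w2')
print({k:np.round(v,3) for k,v in s.items()})
c=[517.346,393.905,-.642]
def P(p,x): 
    c,s=np.cos(p[2]),np.sin(p[2]); return [p[0]+c*x[0]-s*x[1],p[1]+s*x[0]+c*x[1],x[2]]
for x in [(60,17,64),(60,-17,64),(70,17,64),(70,-17,64),(-80,17.5,25),(-80,-17.5,25)]: print(x,proj(d,P(c,x)).round(1))
E
```

```text
{'clock': np.float64(1.583), 'qpos': array([-1.05 ,  0.675,  0.549,  1.548, -0.39 ,  1.029, -1.044]), 'qd': array([ 0.014, -0.006, -0.032,  0.001,  0.029, -0.008,  0.132]), 'tau': array([-3.0000e-03, -5.4868e+01,  8.3550e+00, -1.8322e+01, -2.8000e-02,
        2.3000e-02, -1.9300e-01]), 'eef_pos': array([494.825, 410.292, 230.905]), 'tool_rot': array([-1.571e+00, -1.000e-03, -2.219e+00]), 'force': array([ 1.211, -0.068, -0.695]), 'torque': array([ 0.031, -0.02 ,  0.025]), 'width': np.float64(42.65)}
(60, 17, 64) [421.3 188.3]
(60, -17, 64) [418.1 226.1]
(70, 17, 64) [432.8 188.3]
(70, -17, 64) [429.3 226.1]
(-80, 17.5, 25) [264.  180.2]
(-80, -17.5, 25) [265.8 215.5]
```

View pics/w2.png

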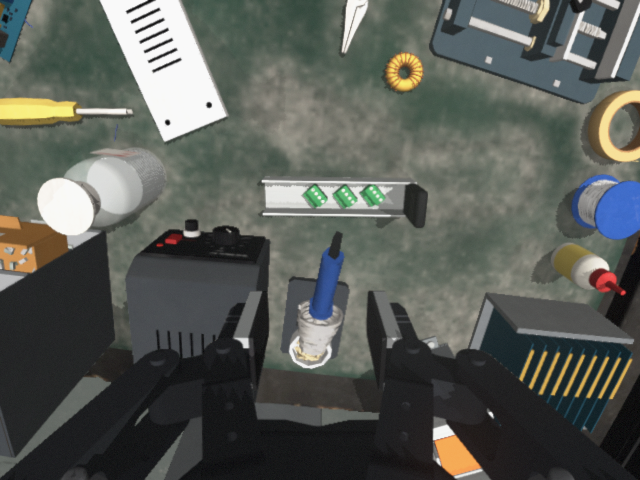

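```bash
python3 - <<'E'
from h import *
crop('w2',250,150,450,270,4,'c5')
T=load('top0');S=load('side0');W=load('w2')
def tri(*obs):
    A=0;b=0
    for d,u,v in obs:
        o,r=ray(d,u,v);r/=np.linalg.norm(r);M=np.eye(3)-np.outer(r,r);A=A+M;b=b+M@o
    return np.linalg.solve(A,b)
print(tri((T,279,297),(S,364,244),(W,337,234)),tri((T,279,297),(W,337,234)),tri((S,364,244),(W,337,234)))
E
```

```text
[502.52890763 397.91497423 120.96880828] [502.13407733 397.58460379 116.45020828] [502.7594356  399.61558178 122.70157976]
```

View pics/c5.png

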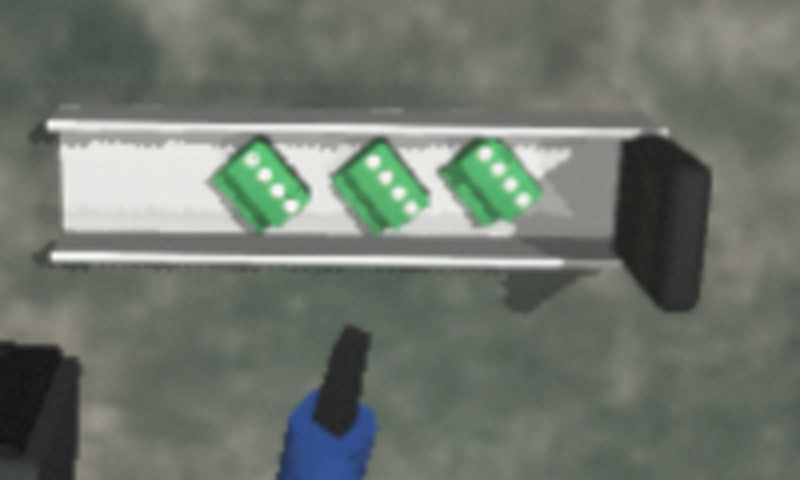

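```bash
cat > fit2.py <<'E'
from h import *
from scipy.optimize import least_squares
T=load('top0');S=load('side0');W=load('w2')
def P(p,x): 
    c,s=np.cos(p[2]),np.sin(p[2]); return [p[0]+c*x[0]-s*x[1],p[1]+s*x[0]+c*x[1],x[2]]
w=[(W,(-80,17.5,25),(262,181)),(W,(-80,-17.5,25),(262.5,215)),(W,(70,17.5,25),(416.2,182.8)),(W,(65,17,64),(424,190)),(W,(65,-17,64),(420.3,226.5))]
o=[(T,(-80,17.5,25),(241.3,322.5)),(T,(-80,-17.5,25),(255,339.2)),(S,(-80,17.5,0),(374.2,336.3)),(S,(-80,17.5,25),(374.7,325.8)),(S,(-80,-17.5,25),(392.5,317.5)),(S,(-80,-17.5,0),(391.3,328.3))]
for ch in (w,w+o):
    f=lambda p:np.concatenate([proj(d,P(p,x))-u for d,x,u in ch])
    r=least_squares(f,[517,394,-.64],x_scale=[10,10,.1],loss='soft_l1');print(r.x.round(3),np.round(P(r.x,(65,0,48)),1));print(r.fun.reshape(-1,2).round(1).tolist())
E
python3 fit2.py
```

```text
[514.491 394.873  -0.652] [566.2 355.4  48. ]
[[-0.8, -0.6], [0.2, 0.6], [1.6, -1.6], [-0.2, 0.1], [-0.1, 1.3]]
[514.986 394.708  -0.655] [566.5 355.1  48. ]
[[-0.3, -1.1], [0.6, 0.2], [2.2, -1.5], [0.4, 0.2], [0.4, 1.4], [-1.1, -0.0], [0.2, 0.3], [-0.1, 2.1], [0.8, 0.1], [1.5, -0.1], [1.0, 1.6]]
```

Request:
{"fn": "servo_tool", "kwargs": {
  "increments": [
    {"dx": 3, "dy": -2.3, "dz": 0, "ax": 0, "ay": 0, "az": 0, "claw": 0},
    {"dx": 6, "dy": -4.6, "dz": 0, "ax": 0, "ay": 0, "az": 0, "claw": 0},
    {"dx": 7.17, "dy": -5.5, "dz": -2, "ax": 0, "ay": 0, "az": 0, "claw": 0},
    {"dx": 7.17, "dy": -5.5, "dz": -5, "ax": 0, "ay": 0, "az": 0, "claw": 0},
    {"dx": 7.17, "dy": -5.5, "dz": -8, "ax": 0, "ay": 0, "az": 0, "claw": 0},
    {"dx": 7.17, "dy": -5.5, "dz": -11, "ax": 0, "ay": 0, "az": 0, "claw": 0},
    {"dx": 7.17, "dy": -5.5, "dz": -14, "ax": 0, "ay": 0, "az": 0, "claw": 0},
    {"dx": 7.17, "dy": -5.5, "dz": -14, "ax": 0, "ay": 0, "az": 0, "claw": 0}
  ]
}}

```text
clock: 2.25
eef_pos: [562.4, 353.4, 85.0]
tool_rot: [-1.576, -0.01, -2.213]
force: [-0.1, 0.0, -1.1]
width: 42.8
```

```bash
python3 - <<'E'
from h import *
for n in ('wrist','side'): snap(n,n[0]+'3')
s=read_state()
print({k:np.round(v,3) for k,v in s.items()})
crop('s3',260,150,460,300,4,'c6')
E
```

```text
{'clock': np.float64(2.35), 'qpos': array([-0.854,  0.864,  0.454,  1.581, -0.478,  0.811, -0.845]), 'qd': array([-0.003, -0.047,  0.028, -0.038,  0.003, -0.001, -0.004]), 'tau': array([-1.1400e-01, -5.7991e+01,  7.7940e+00, -1.3627e+01, -1.1000e-02,
        7.9000e-02,  2.6000e-02]), 'eef_pos': array([566.423, 354.835,  90.789]), 'tool_rot': array([-1.571e+00, -2.000e-03, -2.213e+00]), 'force': array([0.282, 0.272, 1.088]), 'torque': array([-0.029, -0.038,  0.056]), 'width': np.float64(42.811)}
```

View pics/w3.png

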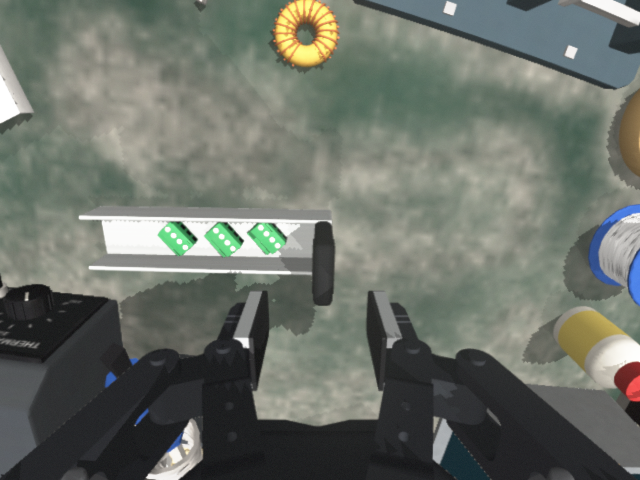

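View pics/c6.png

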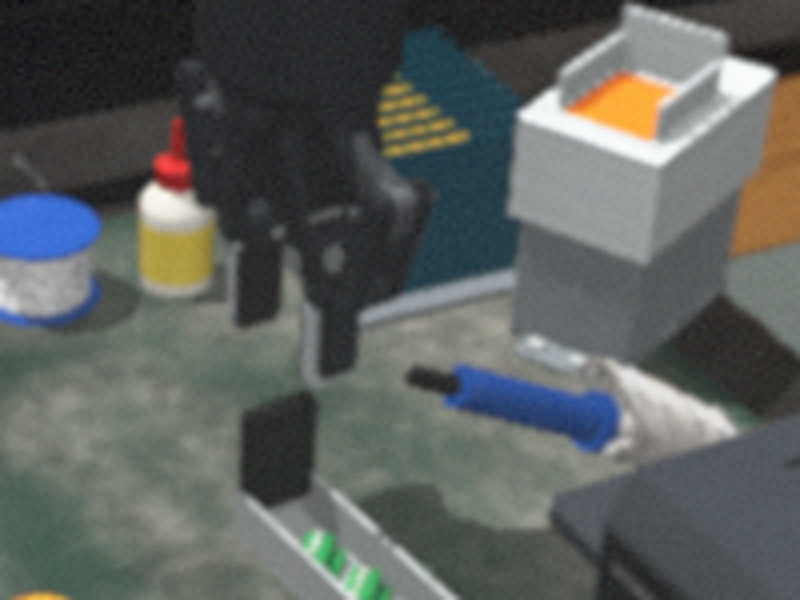

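Request:
{"fn": "servo_tool", "kwargs": {
  "increments": [
    {"dx": 0, "dy": 0.03, "dz": -2, "ax": 0, "ay": 0, "az": 0, "claw": 0},
    {"dx": 0, "dy": 0.03, "dz": -4, "ax": 0, "ay": 0, "az": 0, "claw": 0},
    {"dx": 0, "dy": 0.03, "dz": -5.5, "ax": 0, "ay": 0, "az": 0, "claw": 0},
    {"dx": 0, "dy": 0.03, "dz": -6.1, "ax": 0, "ay": 0, "az": 0, "claw": 0},
    {"dx": 0, "dy": 0.03, "dz": -6.1, "ax": 0, "ay": 0, "az": 0, "claw": 0},
    {"dx": 0, "dy": 0.03, "dz": -6.1, "ax": 0, "ay": 0, "az": 0, "claw": 0.3},
    {"dx": 0, "dy": 0.03, "dz": -6.1, "ax": 0, "ay": 0, "az": 0, "claw": 0.5},
    {"dx": 0, "dy": 0.03, "dz": -6.1, "ax": 0, "ay": 0, "az": 0, "claw": 0.5}
  ]
}}

```text
clock: 3.02
eef_pos: [567.8, 355.8, 31.7]
tool_rot: [-1.57, 0.002, -2.214]
force: [0.1, 0.4, 0.7]
width: 21.2
```

```bash
python3 - <<'E'
from h import *
for n in ('wrist',): snap(n,n[0]+'4')
s=read_state()
print({k:np.round(v,3) for k,v in s.items()})
E
```

```text
{'clock': np.float64(3.067), 'qpos': array([-0.831,  0.94 ,  0.411,  1.601, -0.518,  0.709, -0.815]), 'qd': array([ 0.001,  0.005, -0.004,  0.005, -0.001, -0.002,  0.001]), 'tau': array([ 2.0000e-02, -6.2386e+01,  8.3410e+00, -1.3095e+01,  1.0000e-02,
       -5.0000e-03, -1.0000e-03]), 'eef_pos': array([567.57 , 355.822,  31.47 ]), 'tool_rot': array([-1.570e+00,  2.000e-03, -2.214e+00]), 'force': array([-0.446,  0.822,  0.408]), 'torque': array([0.013, 0.004, 0.005]), 'width': np.float64(21.329)}
```

View pics/w4.png

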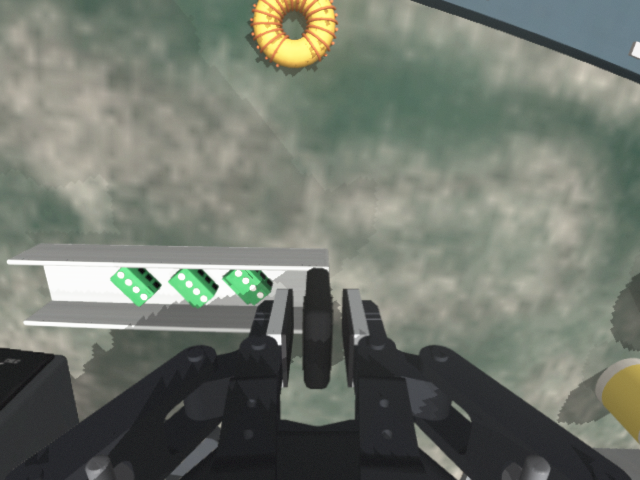

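Request:
{"fn": "servo_tool", "kwargs": {
  "increments": [
    {"dx": 0, "dy": 0, "dz": 0, "ax": 0, "ay": 0, "az": 0, "claw": 0.7},
    {"dx": 0, "dy": 0, "dz": 0, "ax": 0, "ay": 0, "az": 0, "claw": 0.85},
    {"dx": 0, "dy": 0, "dz": 0, "ax": 0, "ay": 0, "az": 0, "claw": 1},
    {"dx": 0, "dy": 0, "dz": 0, "ax": 0, "ay": 0, "az": 0, "claw": 1},
    {"dx": 0, "dy": 0, "dz": 0, "ax": 0, "ay": 0, "az": 0, "claw": 1},
    {"dx": 0, "dy": 0, "dz": 0, "ax": 0, "ay": 0, "az": 0, "claw": 1}
  ]
}}

```text
clock: 3.57
eef_pos: [567.5, 355.7, 31.1]
tool_rot: [-1.57, 0.001, -2.214]
force: [0.2, -0.1, 6.2]
width: 9.1
```

Request:
{"fn": "servo_tool", "kwargs": {
  "increments": [
    {"dx": 0, "dy": 0, "dz": 0.3, "ax": 0, "ay": 0, "az": 0, "claw": 1},
    {"dx": 0, "dy": 0, "dz": 0.7, "ax": 0, "ay": 0, "az": 0, "claw": 1},
    {"dx": 0, "dy": 0, "dz": 1.1, "ax": 0, "ay": 0, "az": 0, "claw": 1},
    {"dx": 0, "dy": 0, "dz": 1.5, "ax": 0, "ay": 0, "az": 0, "claw": 1},
    {"dx": 0, "dy": 0, "dz": 1.5, "ax": 0, "ay": 0, "az": 0, "claw": 1},
    {"dx": 0, "dy": 0, "dz": 1.5, "ax": 0, "ay": 0, "az": 0, "claw": 1}
  ]
}}

```text
clock: 4.07
eef_pos: [567.0, 355.5, 45.6]
tool_rot: [-1.571, 0.0, -2.214]
force: [-0.2, 0.1, -1.8]
width: 8.9
```

```bash
python3 - <<'E'
from h import *
for n in ('wrist','side'): snap(n,n[0]+'5')
s=read_state()
print({k:np.round(v,3) for k,v in s.items()})
crop('s5',260,200,460,350,4,'c7')
E
```

```text
{'clock': np.float64(4.167), 'qpos': array([-0.837,  0.922,  0.421,  1.598, -0.509,  0.733, -0.822]), 'qd': array([-0.001,  0.003, -0.001,  0.002,  0.004,  0.004, -0.003]), 'tau': array([ 1.9000e-02, -6.3577e+01,  8.6520e+00, -1.3972e+01, -3.6000e-02,
        5.5000e-02, -0.0000e+00]), 'eef_pos': array([566.669, 355.392,  45.154]), 'tool_rot': array([-1.571, -0.   , -2.214]), 'force': array([-0.604, -0.099, -1.897]), 'torque': array([-0.093, -0.098, -0.071]), 'width': np.float64(8.83)}
```

View pics/w5.png

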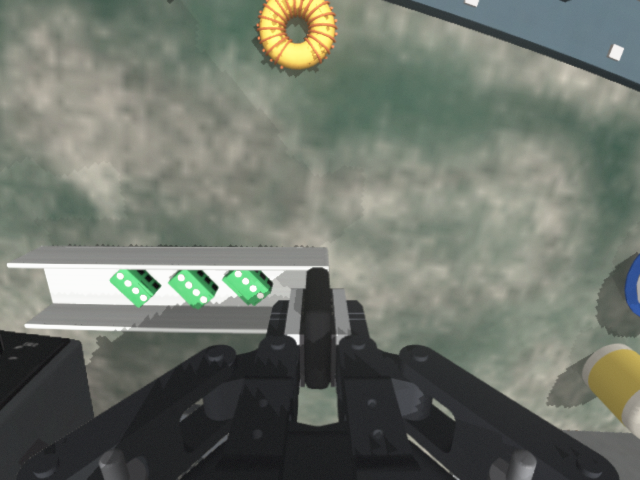

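View pics/c7.png

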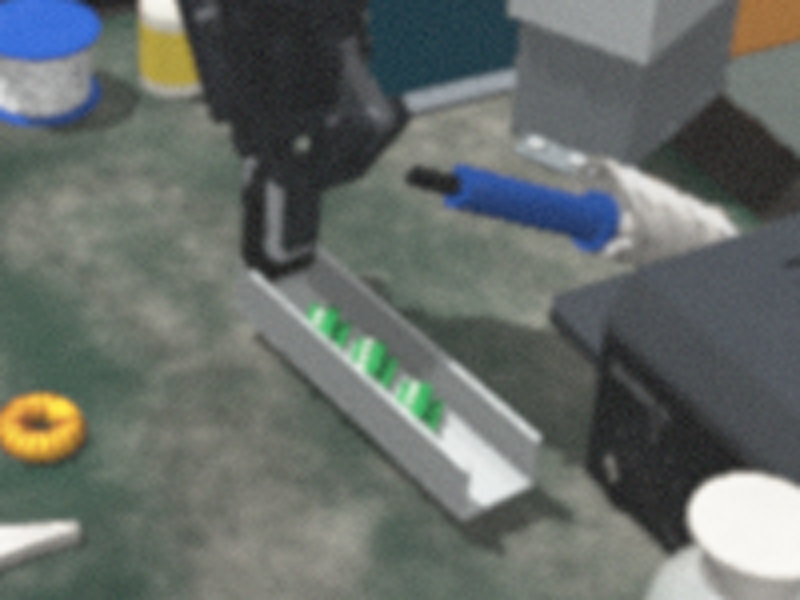

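Request:
{"fn": "servo_tool", "kwargs": {
  "increments": [
    {"dx": 0, "dy": 0, "dz": 0.5, "ax": 0, "ay": 0, "az": 0, "claw": 1},
    {"dx": 0.1, "dy": 0.2, "dz": 1.2, "ax": 0, "ay": 0, "az": 0, "claw": 1},
    {"dx": 0.5, "dy": 0.7, "dz": 1.9, "ax": 0, "ay": 0, "az": 0, "claw": 1},
    {"dx": 1.2, "dy": 1.5, "dz": 2.3, "ax": 0, "ay": 0, "az": 0, "claw": 1},
    {"dx": 2, "dy": 2.6, "dz": 2.5, "ax": 0, "ay": 0, "az": 0, "claw": 1},
    {"dx": 2.8, "dy": 3.7, "dz": 2.5, "ax": 0, "ay": 0, "az": 0, "claw": 1},
    {"dx": 3.4, "dy": 4.4, "dz": 2.5, "ax": 0, "ay": 0, "az": 0, "claw": 1},
    {"dx": 3.7, "dy": 4.8, "dz": 2.5, "ax": 0, "ay": 0, "az": 0, "claw": 1}
  ]
}}

```text
clock: 4.83
eef_pos: [605.1, 405.5, 71.3]
tool_rot: [-1.57, 0.003, -2.212]
force: [-0.3, 0.3, -3.0]
width: 9.6
```

```bash
python3 - <<'E'
from h import *
for n in ('top','side'): snap(n,n[0]+'6')
s=read_state()
print({k:np.round(v,3) for k,v in s.items()})
crop('s6',240,150,460,350,3,'c8');crop('t6',200,200,360,350,4,'c9')
E
```

```text
{'clock': np.float64(4.933), 'qpos': array([-0.858,  0.963,  0.457,  1.401, -0.485,  0.888, -0.906]), 'qd': array([ 0.006, -0.01 ,  0.004,  0.046,  0.005, -0.003,  0.014]), 'tau': array([ 5.3000e-02, -6.7410e+01,  9.3990e+00, -1.6913e+01, -6.9000e-02,
        2.5000e-02, -5.9000e-02]), 'eef_pos': array([604.402, 404.566,  70.72 ]), 'tool_rot': array([-1.570e+00,  1.000e-03, -2.213e+00]), 'force': array([-0.392,  0.147, -2.633]), 'torque': array([-0.086, -0.078, -0.009]), 'width': np.float64(8.834)}
```

View pics/c8.png

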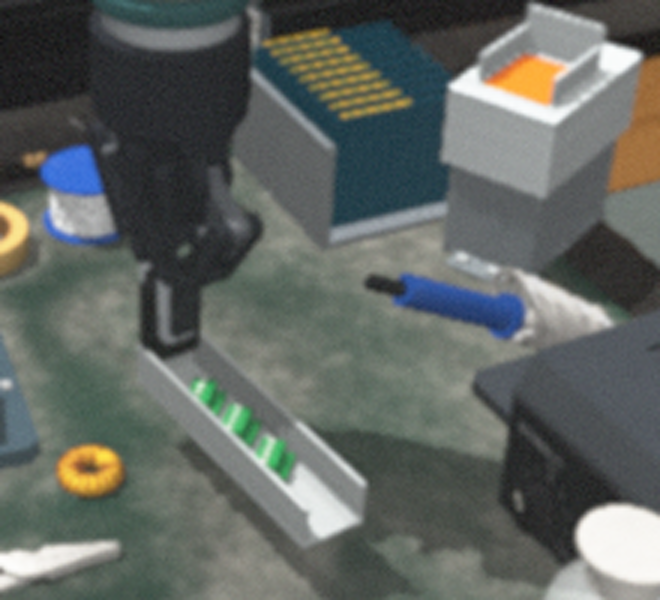

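View pics/c9.png

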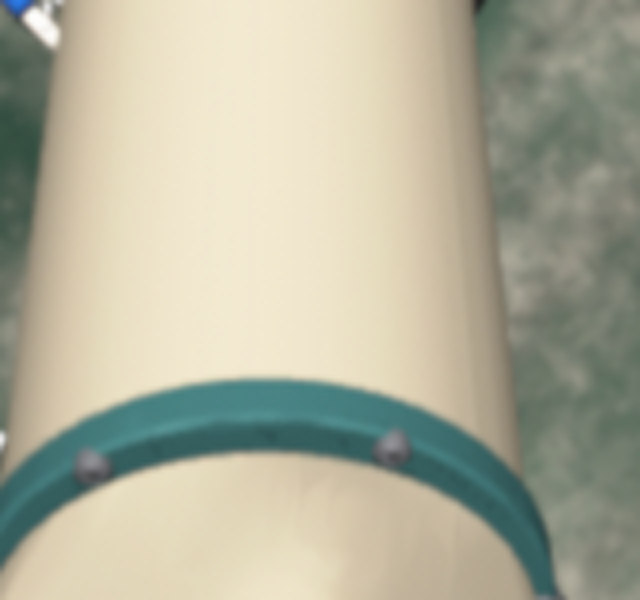

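Request:
{"fn": "servo_tool", "kwargs": {
  "increments": [
    {"dx": 0, "dy": 0, "dz": 0.6, "ax": 0, "ay": 0, "az": 0, "claw": 1},
    {"dx": 0, "dy": 0, "dz": 1.8, "ax": 0, "ay": 0, "az": 0, "claw": 1},
    {"dx": 0, "dy": 0, "dz": 3.6, "ax": 0, "ay": 0, "az": 0, "claw": 1},
    {"dx": 0, "dy": 0, "dz": 6, "ax": 0, "ay": 0, "az": 0, "claw": 1},
    {"dx": 0, "dy": 0, "dz": 8.4, "ax": 0, "ay": 0, "az": 0, "claw": 1},
    {"dx": 0, "dy": 0, "dz": 10.8, "ax": 0, "ay": 0, "az": 0.02, "claw": 1},
    {"dx": 0, "dy": 0, "dz": 12.6, "ax": 0, "ay": 0, "az": 0.06, "claw": 1},
    {"dx": 0, "dy": 0, "dz": 13.8, "ax": 0, "ay": 0, "az": 0.12, "claw": 1}
  ]
}}

```text
clock: 5.6
eef_pos: [604.9, 403.1, 212.7]
tool_rot: [-1.568, 0.004, -2.093]
force: [0.0, -0.2, -2.2]
width: 9.3
```

Request:
{"fn": "servo_tool", "kwargs": {
  "increments": [
    {"dx": 0, "dy": -0.3, "dz": 0.3, "ax": 0, "ay": 0, "az": 0.08, "claw": 1},
    {"dx": 0, "dy": -0.8, "dz": 0.4, "ax": 0, "ay": 0, "az": 0.17, "claw": 1},
    {"dx": 0, "dy": -1.5, "dz": 0.4, "ax": 0, "ay": 0, "az": 0.27, "claw": 1},
    {"dx": 0, "dy": -2.3, "dz": 0.4, "ax": 0, "ay": 0, "az": 0.37, "claw": 1},
    {"dx": 0, "dy": -3.1, "dz": 0.4, "ax": 0, "ay": 0, "az": 0.47, "claw": 1},
    {"dx": 0, "dy": -3.9, "dz": 0.4, "ax": 0, "ay": 0, "az": 0.57, "claw": 1},
    {"dx": 0, "dy": -4.7, "dz": 0.4, "ax": 0, "ay": 0, "az": 0.67, "claw": 1},
    {"dx": 0, "dy": -5.5, "dz": 0.4, "ax": 0, "ay": 0, "az": 0.77, "claw": 1}
  ]
}}

```text
clock: 6.27
eef_pos: [603.9, 347.2, 213.9]
tool_rot: [-1.57, -0.0, -1.32]
force: [-0.5, -0.9, -2.7]
width: 8.7
```

Request:
{"fn": "servo_tool", "kwargs": {
  "increments": [
    {"dx": 0, "dy": -0.8, "dz": 0, "ax": 0, "ay": 0, "az": 0.1, "claw": 1},
    {"dx": 0, "dy": -1.6, "dz": 0, "ax": 0, "ay": 0, "az": 0.2, "claw": 1},
    {"dx": 0, "dy": -2.4, "dz": 0, "ax": 0, "ay": 0, "az": 0.3, "claw": 1},
    {"dx": 0, "dy": -3.1, "dz": 0, "ax": 0, "ay": 0, "az": 0.4, "claw": 1},
    {"dx": 0, "dy": -3.7, "dz": 0, "ax": 0, "ay": 0, "az": 0.5, "claw": 1},
    {"dx": 0, "dy": -4.1, "dz": 0, "ax": 0, "ay": 0, "az": 0.6, "claw": 1},
    {"dx": 0, "dy": -4.3, "dz": 0, "ax": 0, "ay": 0, "az": 0.69, "claw": 1},
    {"dx": 0, "dy": -4.3, "dz": 0, "ax": 0, "ay": 0, "az": 0.75, "claw": 1}
  ]
}}

```text
clock: 6.93
eef_pos: [604.2, 303.3, 213.9]
tool_rot: [-1.571, -0.002, -0.572]
force: [-0.0, -0.7, -2.2]
width: 9.2
```

```bash
python3 - <<'E'
from h import *
for n in ('wrist','side'): snap(n,n[0]+'7')
s=read_state()
print({k:np.round(v,3) for k,v in s.items()})
E
```

```text
{'clock': np.float64(7.033), 'qpos': array([-0.554,  0.686,  0.082,  1.457, -0.061,  1.   ,  0.538]), 'qd': array([-0.017,  0.007,  0.011, -0.003, -0.017, -0.003, -0.056]), 'tau': array([  0.257, -60.222,   1.903, -19.878,   0.168,   0.076,   0.443]), 'eef_pos': array([604.179, 304.198, 213.766]), 'tool_rot': array([-1.57e+00, -1.00e-03, -5.75e-01]), 'force': array([ 0.398, -0.489, -1.924]), 'torque': array([ 0.019, -0.032,  0.019]), 'width': np.float64(9.128)}
```

View pics/w7.png

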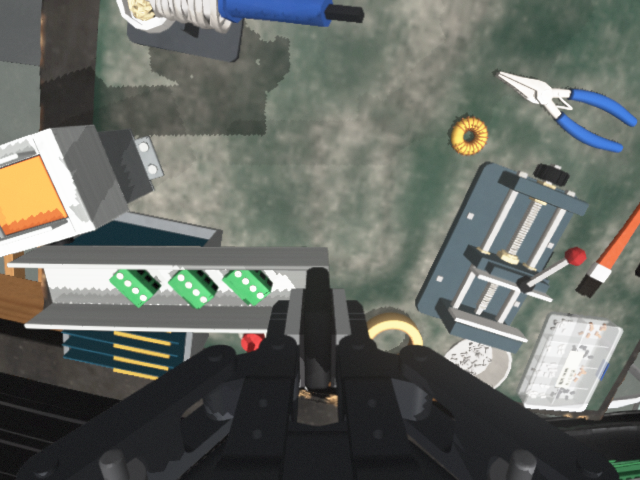

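View pics/s7.png

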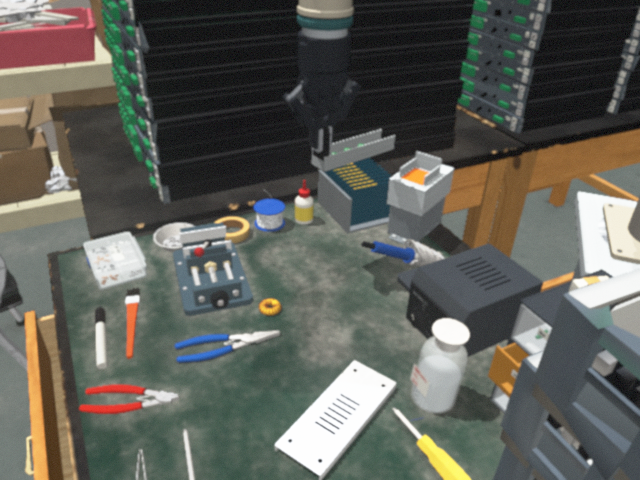

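```bash
python3 - <<'E'
from h import *
crop('w7',0,220,340,350,2,'c10'); crop('w7',0,120,170,260,4,'c11')
E
```

```text
(no output)
```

View pics/c10.png

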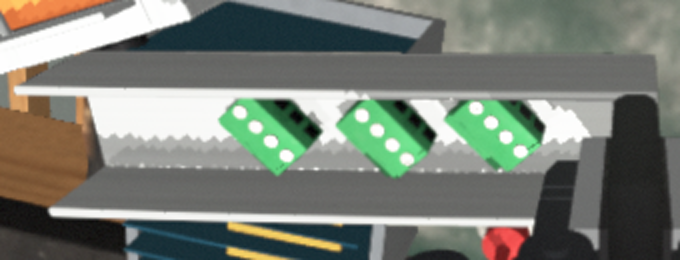

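View pics/c11.png

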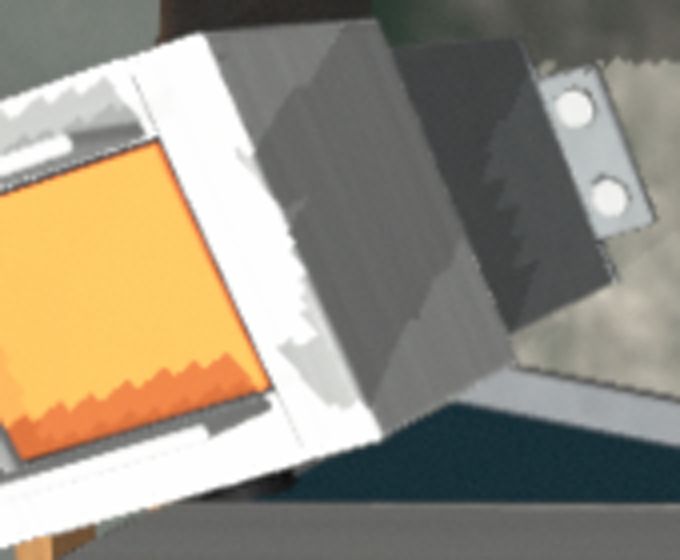

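```bash
cat > fit3.py <<'E'
from h import *
from scipy.optimize import least_squares
from scipy.spatial.transform import Rotation as Ro
T=load('top0');S=load('side0');W=load('w7')
tcp=np.array([604.179,304.198,213.766])
ob=[((-80,16.25,25),(7.5,265)),((-80,-16.25,25),(25,326)),((70,16.25,25),(327.5,266.5)),((-80,-15,3),(52.5,303.5))]
def X(p,x): return np.array(p[:3])+Ro.from_euler('xyz',[0,p[4],p[3]]).apply(x)
f=lambda p:np.concatenate([proj(W,X(p,x))-u for x,u in ob]+[[(p[4])*100,(p[2]-182.7)]])
r=least_squares(f,[569,250,182,.996,0],x_scale=[10,10,10,.1,.1]);print('chute',r.x.round(3),r.fun.round(1))
g=X(r.x,(65,0,50));Rt=Ro.from_euler('z',.996).as_matrix()
print('grip minus tcp in chute axes',Rt.T@(g-tcp))
def P(p,x): 
    c,s=np.cos(p[2]),np.sin(p[2]); return [p[0]+c*x[0]-s*x[1],p[1]+s*x[0]+c*x[1],x[2]]
ts=[(T,(43,-36),(437.5,315.8)),(T,(43,36),(415,362)),(T,(-73,-36),(513.3,354.7)),(T,(-73,36),(491.3,402)),(T,(28,-22),(444.5,330)),(T,(28,22),(430.8,358.7)),
(S,(43,-36),(389.7,179.2)),(S,(43,36),(425,190.8)),(S,(-73,36),(454.2,168.3))]
w=[(W,(43,36),(51.25,128.3)),(W,(43,-36),(95,230)),(W,(28,22),(39.5,155)),(W,(28,-22),(68,216.8))]
for hp in (ts,w,ts+w):
    q=lambda p:np.concatenate([proj(d,np.array(P(p,(x[0]+2.26*(abs(x[0])>30),x[1],p[3]))))-u for d,x,u in hp])
    r=least_squares(q,[450,100,1.2,110],x_scale=[10,10,.1,10]);print('hopper',r.x.round(3),'hinge',np.round(P(r.x,(28,0,r.x[3])),1));print(r.fun.reshape(-1,2).round(1).tolist())
E
python3 fit3.py
```

```text
chute [ 5.67540e+02  2.48688e+02  1.81956e+02  1.00500e+00 -4.00000e-03] [-0.8  0.9  0.   0.1  0.4  0.1  0.4 -1.1 -0.4 -0.7]
grip minus tcp in chute axes [-1.68807052  1.15275501 18.418874  ]
hopper [467.354 143.517   1.259 119.326] hinge [475.9 170.2 119.3]
[[0.3, -0.7], [-0.0, -0.1], [-0.2, -0.4], [0.0, 0.1], [0.1, -0.1], [-0.0, -0.1], [0.3, -0.3], [0.7, 0.5], [0.6, 0.2]]
hopper [466.362 143.259   1.25  116.162] hinge [475.2 169.8 116.2]
[[0.8, -0.3], [1.1, -0.6], [-0.5, 0.9], [-1.5, 0.0]]
hopper [467.143 143.811   1.259 117.665] hinge [475.7 170.5 117.7]
[[-0.2, -0.5], [-0.4, 0.0], [-0.8, -0.3], [-0.5, 0.1], [-0.4, 0.1], [-0.5, 0.1], [0.2, 0.6], [0.7, 1.4], [0.5, 1.1], [-0.0, -0.1], [1.4, -0.1], [-1.1, 1.4], [-1.4, 0.7]]
```

Request:
{"fn": "servo_tool", "kwargs": {
  "increments": [
    {"dx": -0.5, "dy": -0.1, "dz": 0, "ax": 0, "ay": 0, "az": 0.02, "claw": 1},
    {"dx": -1.5, "dy": -0.4, "dz": 0, "ax": 0, "ay": 0, "az": 0.06, "claw": 1},
    {"dx": -2.8, "dy": -0.7, "dz": 0, "ax": 0, "ay": 0, "az": 0.1, "claw": 1},
    {"dx": -4.3, "dy": -1.1, "dz": 0, "ax": 0, "ay": 0, "az": 0.14, "claw": 1},
    {"dx": -5.8, "dy": -1.5, "dz": 0, "ax": 0, "ay": 0, "az": 0.18, "claw": 1},
    {"dx": -7.3, "dy": -1.8, "dz": 0, "ax": 0, "ay": 0, "az": 0.22, "claw": 1},
    {"dx": -8.5, "dy": -2.1, "dz": 0, "ax": 0, "ay": 0, "az": 0.245, "claw": 1},
    {"dx": -9.1, "dy": -2.2, "dz": 0, "ax": 0, "ay": 0, "az": 0.254, "claw": 1}
  ]
}}

```text
clock: 7.7
eef_pos: [510.7, 282.9, 212.8]
tool_rot: [-1.572, 0.001, -0.319]
force: [-0.6, -0.1, -1.2]
width: 9.1
```

Request:
{"fn": "servo_tool", "kwargs": {
  "increments": [
    {"dx": 0, "dy": 0, "dz": -0.3, "ax": 0, "ay": 0, "az": 0, "claw": 1},
    {"dx": 0, "dy": 0, "dz": -0.8, "ax": 0, "ay": 0, "az": 0, "claw": 1},
    {"dx": 0, "dy": 0, "dz": -1.4, "ax": 0, "ay": 0, "az": 0, "claw": 1},
    {"dx": 0, "dy": 0, "dz": -2, "ax": 0, "ay": 0, "az": 0, "claw": 1},
    {"dx": 0, "dy": 0, "dz": -2.5, "ax": 0, "ay": 0, "az": 0, "claw": 1},
    {"dx": 0, "dy": 0, "dz": -2.8, "ax": 0, "ay": 0, "az": 0, "claw": 1},
    {"dx": 0, "dy": 0, "dz": -3, "ax": 0, "ay": 0, "az": 0, "claw": 1},
    {"dx": 0, "dy": 0, "dz": -3, "ax": 0, "ay": 0, "az": 0, "claw": 1}
  ]
}}

```text
clock: 8.37
eef_pos: [512.7, 283.3, 181.5]
tool_rot: [-1.572, 0.001, -0.32]
force: [0.4, -0.5, -2.0]
width: 9.2
```

```bash
python3 - <<'E'
from h import *
for n in ('wrist','side','top'): snap(n,n[0]+'8')
s=read_state()
print({k:np.round(v,3) for k,v in s.items()})
crop('s8',330,120,480,240,5,'c12')
crop('w8',0,180,360,380,2,'c13')
E
```

```text
{'clock': np.float64(8.517), 'qpos': array([-0.558,  0.593,  0.008,  1.753, -0.006,  0.795,  0.704]), 'qd': array([-0.   , -0.005,  0.   , -0.002,  0.003, -0.   , -0.001]), 'tau': array([ 3.0000e-03, -5.2446e+01,  8.2800e-01, -1.6857e+01,  5.4000e-02,
        7.8000e-02, -1.0000e-03]), 'eef_pos': array([513.114, 283.533, 182.499]), 'tool_rot': array([-1.57, -0.  , -0.32]), 'force': array([-0.107,  0.618, -1.182]), 'torque': array([ 0.057, -0.024,  0.034]), 'width': np.float64(9.277)}
```

View pics/c12.png

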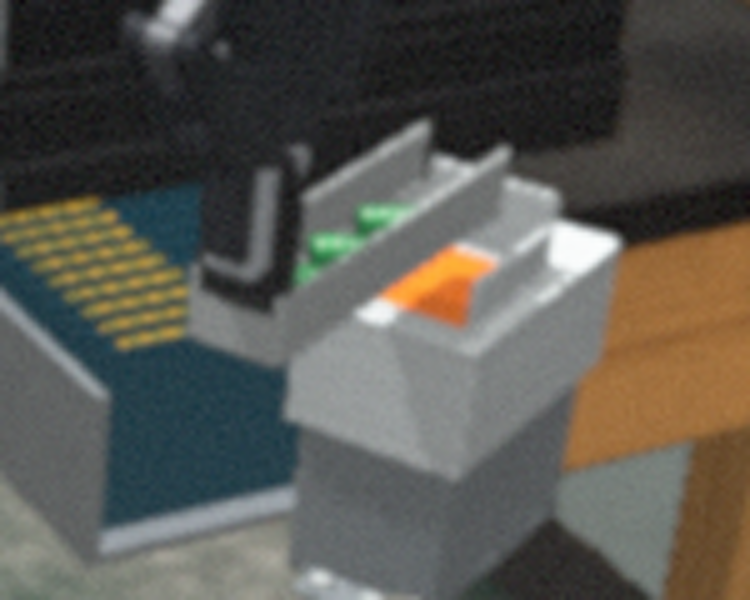

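View pics/c13.png

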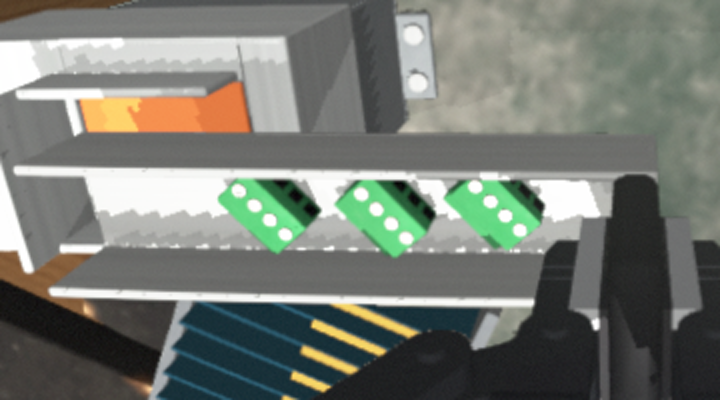

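View pics/t8.png

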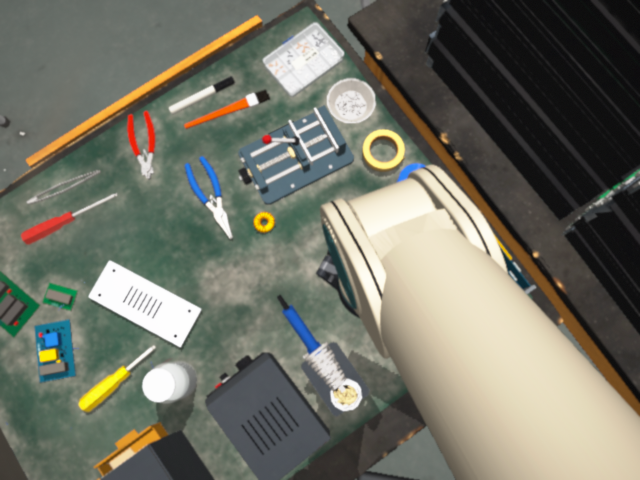

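```bash
cat > chk.py <<'E'
from h import *
import sys
from scipy.spatial.transform import Rotation as Ro
W=load('w8')
h=[467.14,143.7,1.257]
def P(p,x): 
    c,s=np.cos(p[2]),np.sin(p[2]); return [p[0]+c*x[0]-s*x[1],p[1]+s*x[0]+c*x[1],x[2]]
for H in (116,118,120):
  for n,x in dict(corner=(45.3,36,H),hingeL=(28,22,H),flapfreeL=(-25,22,H),bsTopL=(-32,27,H+30),bsTopR=(-32,-27,H+30),cheekend=(28,23,H+18)).items():
    q=proj(W,P(h,x)); print(H,n,((q-[0,180])*2).round(0))
E
python3 chk.py
python3 - <<'E'
from h import *
crop('w8',0,180,200,320,4,'c14')
E
```

```text
116 corner [289.  36.]
116 hingeL [241.  82.]
116 flapfreeL [77. 84.]
116 bsTopL [-25.  98.]
116 bsTopR [ 27. 273.]
116 cheekend [208.  97.]
118 corner [286.  38.]
118 hingeL [237.  84.]
118 flapfreeL [73. 86.]
118 bsTopL [-31. 101.]
118 bsTopR [ 22. 277.]
118 cheekend [204. 100.]
120 corner [283.  39.]
120 hingeL [234.  86.]
120 flapfreeL [68. 88.]
120 bsTopL [-37. 103.]
120 bsTopR [ 17. 281.]
120 cheekend [200. 102.]
```

View pics/c14.png

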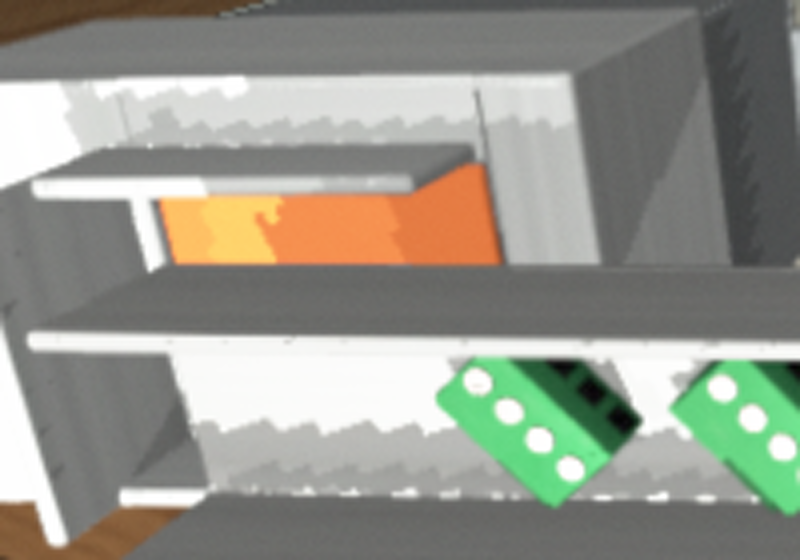

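Request:
{"fn": "servo_tool", "kwargs": {
  "increments": [
    {"dx": -0.02, "dy": -0.1, "dz": 0, "ax": 0.02, "ay": -0.006, "az": 0, "claw": 1},
    {"dx": -0.06, "dy": -0.2, "dz": -0.2, "ax": 0.05, "ay": -0.016, "az": 0, "claw": 1},
    {"dx": -0.1, "dy": -0.3, "dz": -0.5, "ax": 0.08, "ay": -0.026, "az": 0, "claw": 1},
    {"dx": -0.14, "dy": -0.43, "dz": -0.9, "ax": 0.095, "ay": -0.031, "az": 0, "claw": 1},
    {"dx": -0.14, "dy": -0.43, "dz": -1.3, "ax": 0.095, "ay": -0.031, "az": 0, "claw": 1},
    {"dx": -0.14, "dy": -0.43, "dz": -1.5, "ax": 0.095, "ay": -0.031, "az": 0, "claw": 1},
    {"dx": -0.14, "dy": -0.43, "dz": -1.5, "ax": 0.095, "ay": -0.031, "az": 0, "claw": 1},
    {"dx": -0.14, "dy": -0.43, "dz": -1.5, "ax": 0.095, "ay": -0.031, "az": 0, "claw": 1}
  ]
}}

```text
clock: 9.18
eef_pos: [511.6, 279.7, 167.4]
tool_rot: [-1.47, 0.0, -0.319]
force: [-0.1, 0.1, -2.6]
width: 9.1
```

Request:
{"fn": "servo_tool", "kwargs": {
  "increments": [
    {"dx": 0, "dy": 0, "dz": -0.1, "ax": 0, "ay": 0, "az": 0, "claw": 1},
    {"dx": 0, "dy": 0, "dz": -0.2, "ax": 0, "ay": 0, "az": 0, "claw": 1},
    {"dx": 0, "dy": 0, "dz": -0.2, "ax": 0, "ay": 0, "az": 0, "claw": 1}
  ]
}}

```text
clock: 9.43
eef_pos: [511.4, 279.4, 165.2]
tool_rot: [-1.471, 0.001, -0.319]
force: [-0.6, 0.2, -1.8]
width: 9.1
```

```bash
python3 - <<'E'
from h import *
for n in ('wrist','side'): snap(n,n[0]+'9')
s=read_state()
print({k:np.round(v,3) for k,v in s.items()})
crop('s9',330,120,480,240,5,'c15')
E
```

```text
{'clock': np.float64(9.533), 'qpos': array([-0.473,  0.583, -0.052,  1.846, -0.065,  0.64 ,  0.787]), 'qd': array([ 0.002, -0.003,  0.   , -0.002, -0.001,  0.   ,  0.001]), 'tau': array([-2.7000e-02, -5.1129e+01, -1.5700e-01, -1.5899e+01, -1.7900e-01,
       -3.1000e-01,  0.0000e+00]), 'eef_pos': array([511.45 , 279.314, 165.3  ]), 'tool_rot': array([-1.471,  0.   , -0.32 ]), 'force': array([-0.715,  0.254, -2.227]), 'torque': array([-0.097, -0.003,  0.021]), 'width': np.float64(9.574)}
```

View pics/c15.png

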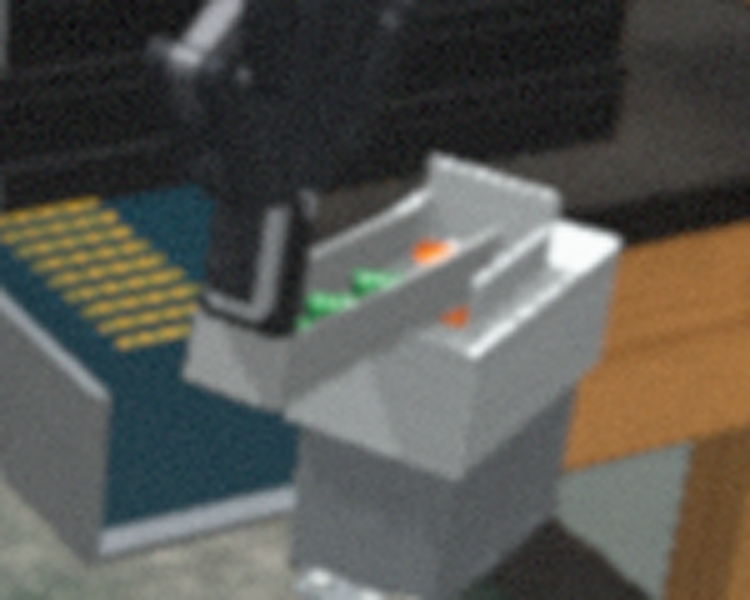

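View pics/w9.png

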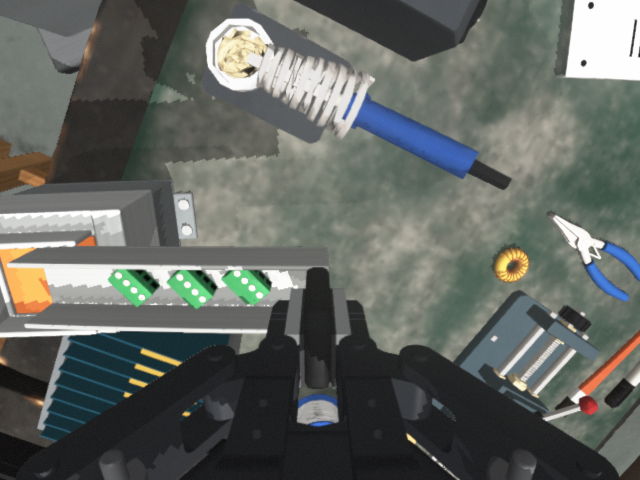

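Request:
{"fn": "servo_tool", "kwargs": {
  "increments": [
    {"dx": 0, "dy": 0, "dz": -0.05, "ax": 0, "ay": 0, "az": 0, "claw": 1},
    {"dx": 0, "dy": 0, "dz": -0.1, "ax": 0, "ay": 0, "az": 0, "claw": 1},
    {"dx": 0, "dy": 0, "dz": -0.1, "ax": 0, "ay": 0, "az": 0, "claw": 1}
  ]
}}

```text
clock: 9.78
eef_pos: [511.4, 279.1, 164.2]
tool_rot: [-1.471, 0.001, -0.32]
force: [0.5, -0.2, -1.8]
width: 8.9
```

Request:
{"fn": "servo_tool", "kwargs": {
  "increments": [
    {"dx": 0, "dy": 0, "dz": -0.05, "ax": 0, "ay": 0, "az": 0, "claw": 1},
    {"dx": 0, "dy": 0, "dz": -0.1, "ax": 0, "ay": 0, "az": 0, "claw": 1},
    {"dx": 0, "dy": 0, "dz": -0.1, "ax": 0, "ay": 0, "az": 0, "claw": 1}
  ]
}}

```text
clock: 10.03
eef_pos: [511.6, 279.3, 163.5]
tool_rot: [-1.47, 0.0, -0.32]
force: [-0.0, 1.0, 0.7]
width: 9.2
```

Request:
{"fn": "servo_tool", "kwargs": {
  "increments": [
    {"dx": 0, "dy": 0, "dz": -0.05, "ax": 0, "ay": 0, "az": 0, "claw": 1},
    {"dx": 0, "dy": 0, "dz": -0.1, "ax": 0, "ay": 0, "az": 0, "claw": 1},
    {"dx": 0, "dy": 0, "dz": -0.1, "ax": 0, "ay": 0, "az": 0, "claw": 1}
  ]
}}

```text
clock: 10.28
eef_pos: [511.6, 279.4, 162.5]
tool_rot: [-1.47, 0.0, -0.32]
force: [0.5, 0.5, -0.3]
width: 9.2
```

Request:
{"fn": "servo_tool", "kwargs": {
  "increments": [
    {"dx": 0, "dy": 0, "dz": -0.05, "ax": 0, "ay": 0, "az": 0, "claw": 1},
    {"dx": 0, "dy": 0, "dz": -0.1, "ax": 0, "ay": 0, "az": 0, "claw": 1},
    {"dx": 0, "dy": 0, "dz": -0.1, "ax": 0, "ay": 0, "az": 0, "claw": 1}
  ]
}}

```text
clock: 10.53
eef_pos: [511.7, 279.4, 161.4]
tool_rot: [-1.47, 0.0, -0.32]
force: [0.8, 0.6, 0.4]
width: 9.4
```

Request:
{"fn": "servo_tool", "kwargs": {
  "increments": [
    {"dx": -0.03, "dy": -0.11, "dz": 0.29, "ax": 0.024, "ay": -0.008, "az": 0, "claw": 1},
    {"dx": -0.07, "dy": -0.22, "dz": 0.58, "ax": 0.048, "ay": -0.015, "az": 0, "claw": 1},
    {"dx": -0.11, "dy": -0.34, "dz": 0.87, "ax": 0.071, "ay": -0.023, "az": 0, "claw": 1},
    {"dx": -0.15, "dy": -0.46, "dz": 1.15, "ax": 0.095, "ay": -0.031, "az": 0, "claw": 1},
    {"dx": -0.15, "dy": -0.46, "dz": 1.15, "ax": 0.095, "ay": -0.031, "az": 0, "claw": 1}
  ]
}}

```text
clock: 10.95
eef_pos: [510.2, 273.3, 173.3]
tool_rot: [-1.37, 0.001, -0.322]
force: [-0.2, -0.1, 1.6]
width: 9.0
```

Request:
{"fn": "servo_tool", "kwargs": {
  "increments": [
    {"dx": -0.09, "dy": -0.27, "dz": 0.55, "ax": 0.048, "ay": -0.015, "az": 0, "claw": 1},
    {"dx": -0.18, "dy": -0.56, "dz": 1.1, "ax": 0.095, "ay": -0.031, "az": 0, "claw": 1},
    {"dx": -0.29, "dy": -0.88, "dz": 1.63, "ax": 0.143, "ay": -0.046, "az": 0, "claw": 1},
    {"dx": -0.4, "dy": -1.23, "dz": 2.14, "ax": 0.19, "ay": -0.062, "az": 0, "claw": 1},
    {"dx": -0.52, "dy": -1.59, "dz": 2.63, "ax": 0.238, "ay": -0.077, "az": 0, "claw": 1},
    {"dx": -0.64, "dy": -1.98, "dz": 3.1, "ax": 0.285, "ay": -0.093, "az": 0, "claw": 1},
    {"dx": -0.78, "dy": -2.39, "dz": 3.56, "ax": 0.333, "ay": -0.108, "az": 0, "claw": 1},
    {"dx": -0.92, "dy": -2.81, "dz": 4.0, "ax": 0.38, "ay": -0.124, "az": 0, "claw": 1}
  ]
}}

```text
clock: 11.62
eef_pos: [500.7, 246.3, 213.4]
tool_rot: [-0.969, 0.002, -0.319]
force: [-2.0, -0.4, 1.5]
width: 9.4
```

Request:
{"fn": "servo_tool", "kwargs": {
  "increments": [
    {"dx": -0.15, "dy": -0.45, "dz": 0.4, "ax": 0.048, "ay": -0.015, "az": 0, "claw": 1},
    {"dx": -0.3, "dy": -0.91, "dz": 0.79, "ax": 0.095, "ay": -0.031, "az": 0, "claw": 1},
    {"dx": -0.3, "dy": -0.91, "dz": 0.79, "ax": 0.095, "ay": -0.031, "az": 0, "claw": 1},
    {"dx": -0.3, "dy": -0.91, "dz": 0.79, "ax": 0.095, "ay": -0.031, "az": 0, "claw": 1},
    {"dx": -0.3, "dy": -0.91, "dz": 0.79, "ax": 0.095, "ay": -0.031, "az": 0, "claw": 1},
    {"dx": -0.3, "dy": -0.91, "dz": 0.79, "ax": 0.095, "ay": -0.031, "az": 0, "claw": 1}
  ]
}}

```text
clock: 12.12
eef_pos: [497.9, 236.5, 220.0]
tool_rot: [-0.874, 0.003, -0.32]
force: [-0.4, -4.6, 0.9]
width: 9.1
```

```bash
python3 - <<'E'
from h import *
for n in ('wrist','side'): snap(n,n[0]+'10')
s=read_state()
print({k:np.round(v,3) for k,v in s.items()})
crop('s10',330,120,480,240,5,'c16')
E
```

```text
{'clock': np.float64(12.217), 'qpos': array([ 0.428,  0.591, -0.792,  2.187, -0.929,  0.236,  1.938]), 'qd': array([-0.002, -0.001, -0.004, -0.002, -0.014,  0.001,  0.012]), 'tau': array([ -1.838, -38.343, -10.86 , -13.097,  -1.083,   1.902,  -0.088]), 'eef_pos': array([497.868, 237.131, 220.335]), 'tool_rot': array([-0.873,  0.002, -0.319]), 'force': array([-1.381, -4.932,  1.258]), 'torque': array([-2.118,  0.528, -0.042]), 'width': np.float64(9.139)}
```

View pics/c16.png

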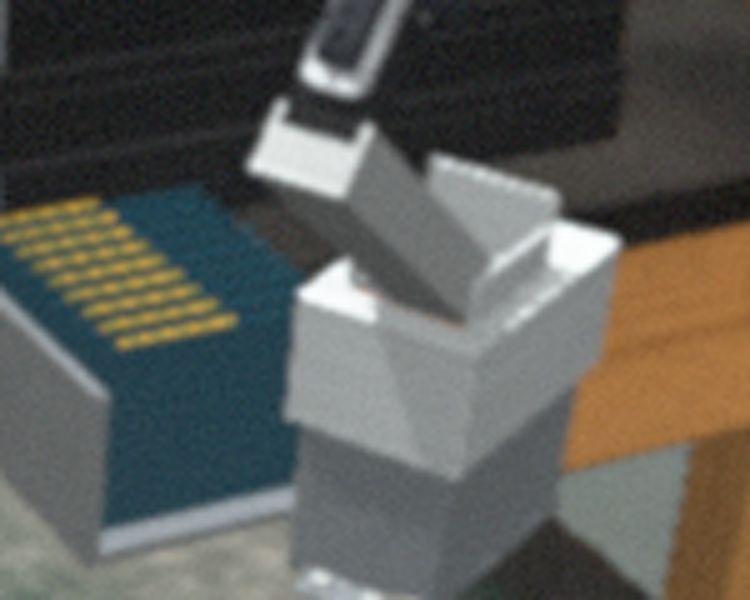

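View pics/w10.png

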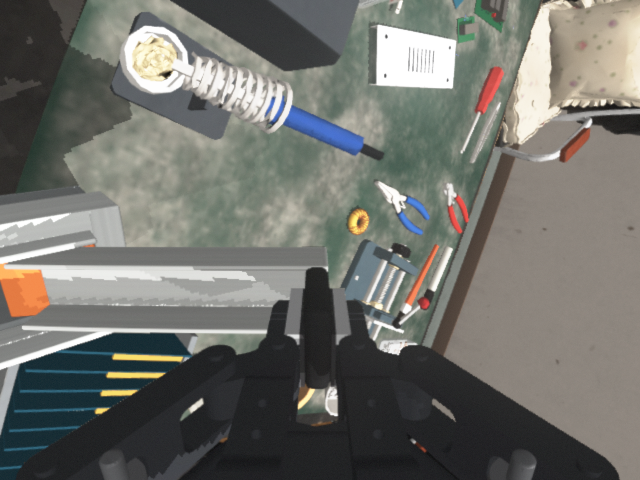

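```bash
python3 - <<'E'
from h import *
crop('w10',0,180,200,350,4,'c17')
E
```

```text
(no output)
```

View pics/c17.png

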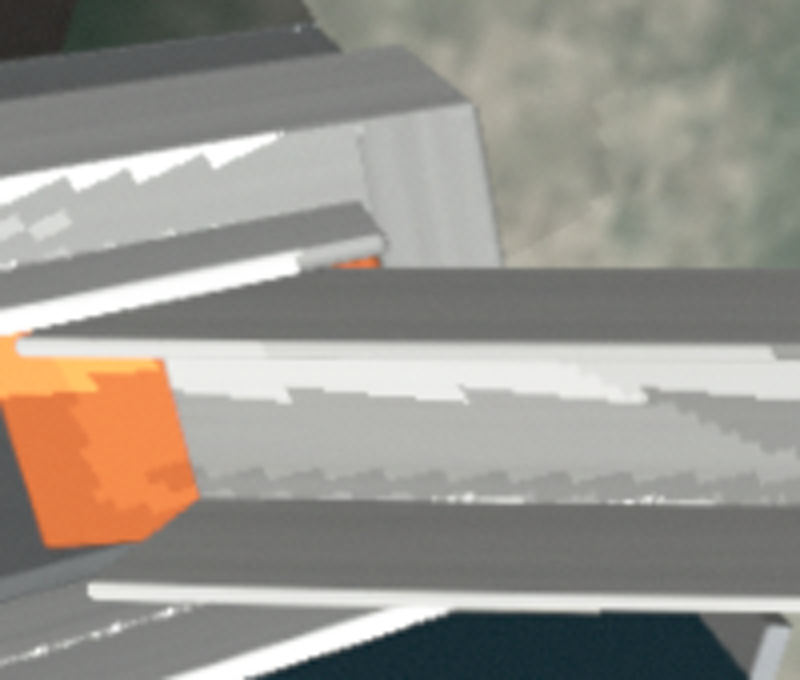

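Request:
{"fn": "servo_tool", "kwargs": {
  "increments": [
    {"dx": 0, "dy": 0, "dz": 0, "ax": 0, "ay": 0, "az": 0, "claw": 1},
    {"dx": 0, "dy": 0, "dz": 0, "ax": 0, "ay": 0, "az": 0, "claw": 1},
    {"dx": 0, "dy": 0, "dz": 0, "ax": 0, "ay": 0, "az": 0, "claw": 1},
    {"dx": 0, "dy": 0, "dz": 0, "ax": 0, "ay": 0, "az": 0, "claw": 1},
    {"dx": 0, "dy": 0, "dz": 0, "ax": 0, "ay": 0, "az": 0, "claw": 1},
    {"dx": 0, "dy": 0, "dz": 0, "ax": 0, "ay": 0, "az": 0, "claw": 1}
  ]
}}

```text
clock: 12.72
eef_pos: [497.8, 237.4, 220.7]
tool_rot: [-0.872, 0.002, -0.318]
force: [-1.7, -5.2, 0.8]
width: 8.8
```

```bash
python3 - <<'E'
from h import *
snap('wrist','w11')
s=read_state()
print(s['force'],s['qpos'])
crop('w11',0,180,200,350,4,'c18')
E
```

```text
[-1.08557225 -4.67635085  1.49817533] [ 0.4283384   0.59086483 -0.79324057  2.1872566  -0.9305254   0.23574244
  1.93945608]
```

View pics/c18.png

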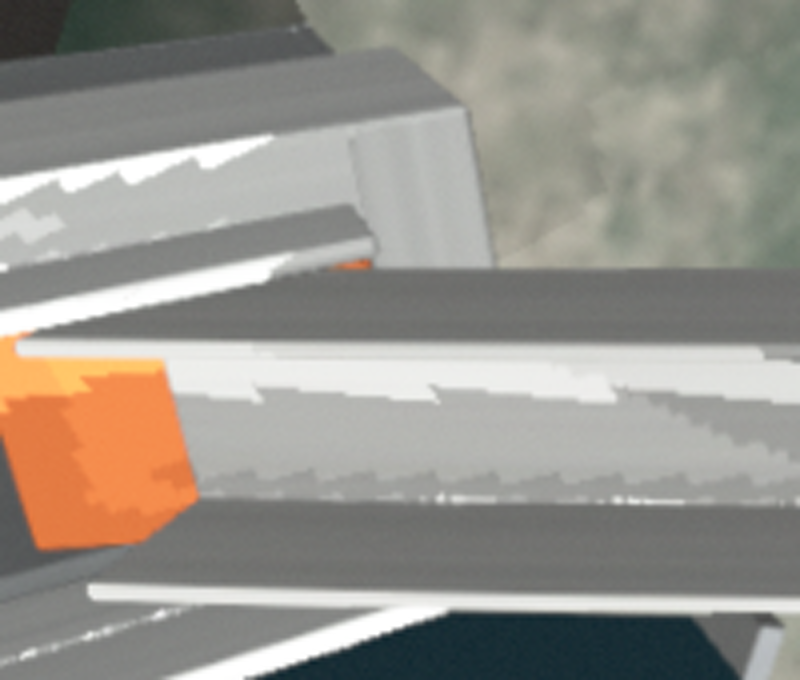

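Request:
{"fn": "servo_tool", "kwargs": {
  "increments": [
    {"dx": 0.15, "dy": 0.47, "dz": -0.33, "ax": -0.048, "ay": 0.015, "az": 0, "claw": 1},
    {"dx": 0.3, "dy": 0.91, "dz": -0.69, "ax": -0.095, "ay": 0.031, "az": 0, "claw": 1},
    {"dx": 0.44, "dy": 1.34, "dz": -1.07, "ax": -0.143, "ay": 0.046, "az": 0, "claw": 1},
    {"dx": 0.57, "dy": 1.75, "dz": -1.47, "ax": -0.19, "ay": 0.062, "az": 0, "claw": 1},
    {"dx": 0.7, "dy": 2.14, "dz": -1.9, "ax": -0.238, "ay": 0.077, "az": 0, "claw": 1},
    {"dx": 0.82, "dy": 2.5, "dz": -2.34, "ax": -0.285, "ay": 0.093, "az": 0, "claw": 1},
    {"dx": 0.93, "dy": 2.84, "dz": -2.8, "ax": -0.333, "ay": 0.108, "az": 0, "claw": 1},
    {"dx": 1.03, "dy": 3.17, "dz": -3.28, "ax": -0.38, "ay": 0.124, "az": 0, "claw": 1}
  ]
}}

```text
clock: 13.43
eef_pos: [507.7, 270.6, 188.5]
tool_rot: [-1.273, 0.001, -0.317]
force: [0.6, -1.2, 1.0]
width: 9.5
```

Request:
{"fn": "servo_tool", "kwargs": {
  "increments": [
    {"dx": 0.1, "dy": 0.3, "dz": -0.3, "ax": -0.048, "ay": 0.015, "az": 0, "claw": 1},
    {"dx": 0.2, "dy": 0.6, "dz": -0.4, "ax": -0.095, "ay": 0.031, "az": 0, "claw": 1},
    {"dx": 0.28, "dy": 0.86, "dz": -0.2, "ax": -0.143, "ay": 0.046, "az": 0, "claw": 1},
    {"dx": 0.35, "dy": 1.1, "dz": 0.8, "ax": -0.19, "ay": 0.062, "az": 0, "claw": 1},
    {"dx": 0.4, "dy": 1.2, "dz": 2.3, "ax": -0.238, "ay": 0.077, "az": 0, "claw": 1},
    {"dx": 0.4, "dy": 1.2, "dz": 4, "ax": -0.285, "ay": 0.093, "az": 0, "claw": 1},
    {"dx": 0.4, "dy": 1.2, "dz": 5.5, "ax": -0.285, "ay": 0.093, "az": 0, "claw": 1},
    {"dx": 0.4, "dy": 1.2, "dz": 6.5, "ax": -0.285, "ay": 0.093, "az": 0, "claw": 1}
  ]
}}

```text
clock: 14.1
eef_pos: [511.2, 284.5, 254.0]
tool_rot: [-1.57, 0.0, -0.315]
force: [0.2, -0.1, -2.5]
width: 9.5
```

```bash
python3 - <<'E'
from h import *
for n in ('wrist','side','top'): snap(n,n[0]+'12')
s=read_state()
print({k:np.round(v,3) for k,v in s.items()})
crop('s12',330,100,480,220,5,'c19')
E
```

```text
{'clock': np.float64(14.25), 'qpos': array([-0.731,  0.521,  0.28 ,  1.687, -0.17 ,  0.957,  0.863]), 'qd': array([ 0.012,  0.017,  0.001,  0.033, -0.002, -0.006,  0.003]), 'tau': array([-5.4700e-01, -5.0624e+01,  3.7480e+00, -1.9818e+01,  3.3000e-02,
        7.0000e-02, -1.6000e-02]), 'eef_pos': array([511.595, 281.697, 253.191]), 'tool_rot': array([-1.57 ,  0.   , -0.319]), 'force': array([ 0.412,  0.204, -2.924]), 'torque': array([ 0.106, -0.018, -0.021]), 'width': np.float64(9.197)}
```

View pics/c19.png

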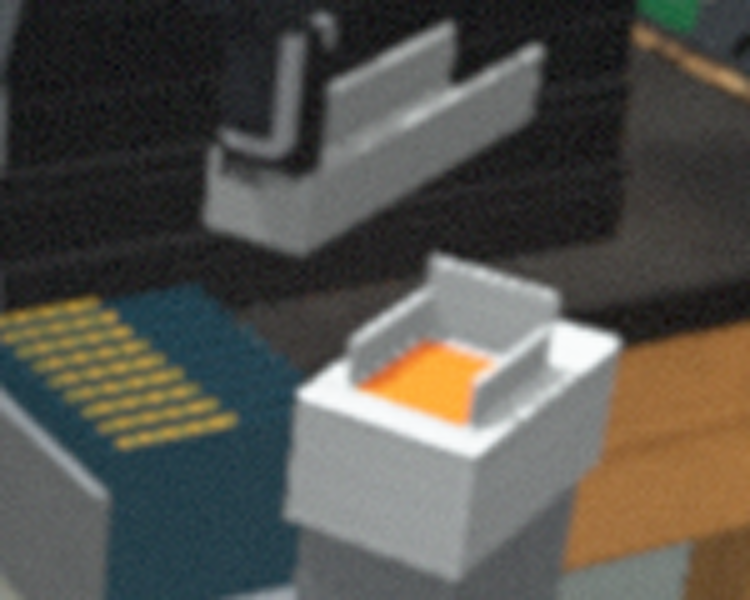

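View pics/w12.png

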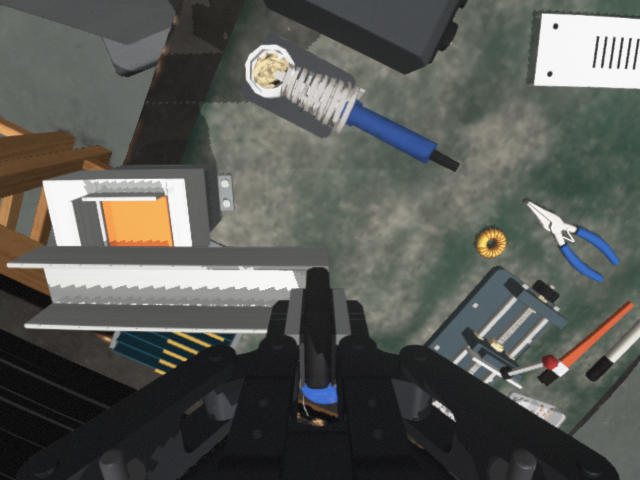

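```bash
python3 - <<'E'
from h import *
T=load('top0');im=cv2.imread('pics/top0.png')
g=np.array([612.,365.])  # grip
yaw=1.257
u=np.array([np.cos(yaw),np.sin(yaw)]);v=np.array([-u[1],u[0]])
print('now grip->',atz(T,318,222,0)[:2].round(),atz(T,400,262,0)[:2].round())
for L,z,c in [((-80,70),0,(0,0,255)),((-80,70),25,(0,255,255)),((8,122),90,(255,0,255))]:
    pts=[]
    for x,y in [(L[0],-17.5),(L[1],-17.5),(L[1],17.5),(L[0],17.5)] if z<90 else [(22,-43),(108,-43),(108,43),(22,43)]:
        p=g+u*(x-65)+v*y; pts.append(proj(T,(p[0],p[1],z)))
    cv2.polylines(im,[np.round(pts).astype(int)],True,c,1)
cv2.imwrite('pics/pl.png',cv2.resize(im[100:380,200:560],None,fx=2.2,fy=2.1))
E
```

```text
now grip-> [646. 369.] [604. 226.]
```

View pics/pl.png

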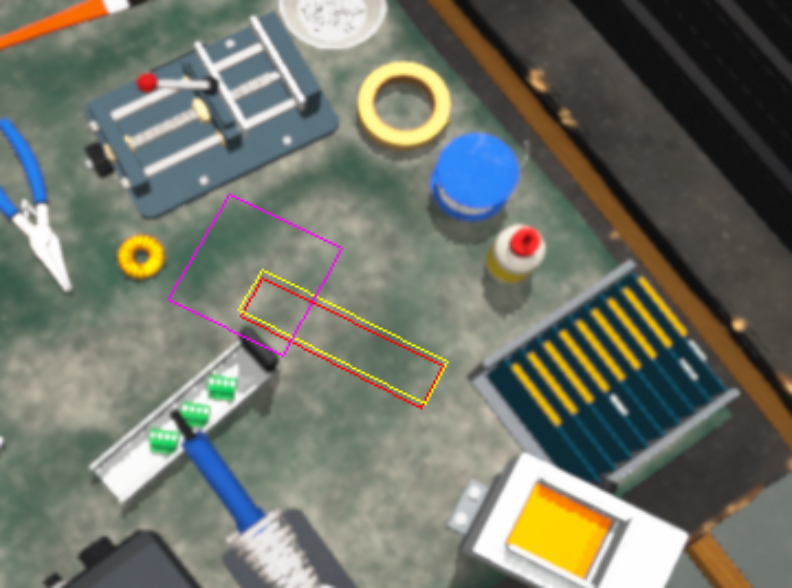

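Request:
{"fn": "servo_tool", "kwargs": {
  "increments": [
    {"dx": 1, "dy": 0.8, "dz": 0, "ax": 0, "ay": 0, "az": 0, "claw": 1},
    {"dx": 3, "dy": 2.5, "dz": 0, "ax": 0, "ay": 0, "az": 0, "claw": 1},
    {"dx": 5, "dy": 4.2, "dz": 0, "ax": 0, "ay": 0, "az": 0, "claw": 1},
    {"dx": 7, "dy": 5.9, "dz": 0, "ax": 0, "ay": 0, "az": 0, "claw": 1},
    {"dx": 9, "dy": 7.5, "dz": -1, "ax": 0, "ay": 0, "az": 0, "claw": 1},
    {"dx": 10, "dy": 8.3, "dz": -3, "ax": 0, "ay": 0, "az": 0, "claw": 1},
    {"dx": 10, "dy": 8.3, "dz": -5.5, "ax": 0, "ay": 0, "az": 0, "claw": 1},
    {"dx": 10, "dy": 8.3, "dz": -8, "ax": 0, "ay": 0, "az": 0, "claw": 1}
  ]
}}

```text
clock: 14.92
eef_pos: [611.8, 363.9, 170.3]
tool_rot: [-1.572, 0.002, -0.32]
force: [0.6, -0.3, -2.3]
width: 9.0
```

Request:
{"fn": "servo_tool", "kwargs": {
  "increments": [
    {"dx": 0, "dy": 0, "dz": -2.5, "ax": 0, "ay": 0, "az": 0, "claw": 1},
    {"dx": 0, "dy": 0, "dz": -5, "ax": 0, "ay": 0, "az": 0, "claw": 1},
    {"dx": 0, "dy": 0, "dz": -7.5, "ax": 0, "ay": 0, "az": 0, "claw": 1},
    {"dx": 0, "dy": 0, "dz": -9.5, "ax": 0, "ay": 0, "az": 0, "claw": 1},
    {"dx": 0, "dy": 0, "dz": -11, "ax": 0, "ay": 0, "az": 0, "claw": 1},
    {"dx": 0, "dy": 0, "dz": -12, "ax": 0, "ay": 0, "az": 0, "claw": 1},
    {"dx": 0, "dy": 0, "dz": -12.4, "ax": 0, "ay": 0, "az": 0, "claw": 1},
    {"dx": 0, "dy": 0, "dz": -12.4, "ax": 0, "ay": 0, "az": 0, "claw": 1}
  ]
}}

```text
clock: 15.58
eef_pos: [611.6, 363.7, 48.0]
tool_rot: [-1.572, 0.001, -0.32]
force: [-0.4, -0.4, -1.9]
width: 9.1
```

```bash
python3 - <<'E'
from h import *
for n in ('wrist','side'): snap(n,n[0]+'13')
s=read_state()
print({k:np.round(v,3) for k,v in s.items()})
crop('s13',260,120,460,270,4,'c20')
E
```

```text
{'clock': np.float64(15.683), 'qpos': array([-0.69 ,  0.935,  0.216,  1.453, -0.248,  0.779,  0.868]), 'qd': array([-0.001, -0.012,  0.004, -0.006, -0.002, -0.   ,  0.001]), 'tau': array([ 1.4000e-02, -6.5754e+01,  4.9140e+00, -1.5649e+01,  4.7000e-02,
        8.4000e-02, -0.0000e+00]), 'eef_pos': array([612.829, 364.329,  49.908]), 'tool_rot': array([-1.569e+00, -1.000e-03, -3.200e-01]), 'force': array([ 0.391,  0.862, -1.728]), 'torque': array([ 0.084, -0.022,  0.058]), 'width': np.float64(9.069)}
```

View pics/c20.png

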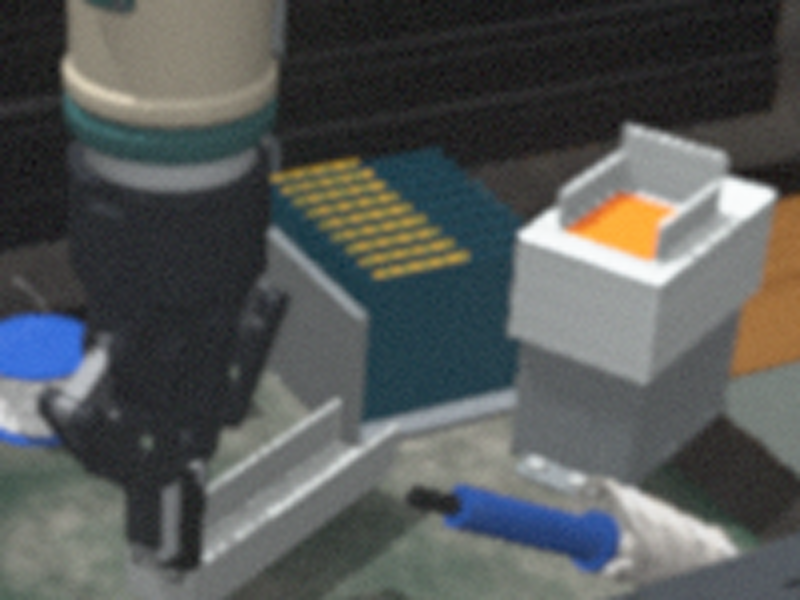

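View pics/w13.png

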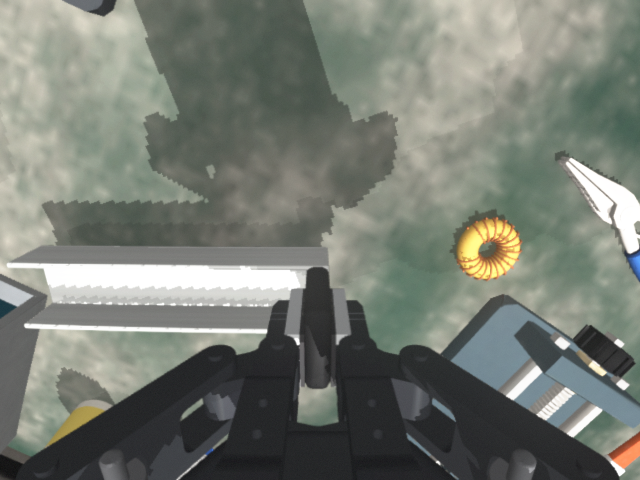

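Request:
{"fn": "servo_tool", "kwargs": {
  "increments": [
    {"dx": 0, "dy": 0, "dz": -0.5, "ax": 0, "ay": 0, "az": 0, "claw": 1},
    {"dx": 0, "dy": 0, "dz": -1, "ax": 0, "ay": 0, "az": 0, "claw": 1},
    {"dx": 0, "dy": 0, "dz": -1.4, "ax": 0, "ay": 0, "az": 0, "claw": 1},
    {"dx": 0, "dy": 0, "dz": -1.65, "ax": 0, "ay": 0, "az": 0, "claw": 1},
    {"dx": 0, "dy": 0, "dz": -1.75, "ax": 0, "ay": 0, "az": 0, "claw": 1},
    {"dx": 0, "dy": 0, "dz": -1.75, "ax": 0, "ay": 0, "az": 0, "claw": 1},
    {"dx": 0, "dy": 0, "dz": -1.75, "ax": 0, "ay": 0, "az": 0, "claw": 1}
  ]
}}

```text
clock: 16.27
eef_pos: [612.2, 364.1, 31.4]
tool_rot: [-1.571, -0.0, -0.32]
force: [-0.5, -0.5, -1.5]
width: 9.3
```

Request:
{"fn": "servo_tool", "kwargs": {
  "increments": [
    {"dx": 0, "dy": 0, "dz": -0.05, "ax": 0, "ay": 0, "az": 0, "claw": 1},
    {"dx": 0, "dy": 0, "dz": -0.1, "ax": 0, "ay": 0, "az": 0, "claw": 1},
    {"dx": 0, "dy": 0, "dz": -0.1, "ax": 0, "ay": 0, "az": 0, "claw": 1}
  ]
}}

```text
clock: 16.52
eef_pos: [612.3, 364.1, 31.2]
tool_rot: [-1.57, -0.0, -0.32]
force: [-0.5, -0.7, 4.1]
width: 8.9
```

Request:
{"fn": "servo_tool", "kwargs": {
  "increments": [
    {"dx": 0, "dy": 0, "dz": 0, "ax": 0, "ay": 0, "az": 0, "claw": 0.75},
    {"dx": 0, "dy": 0, "dz": 0, "ax": 0, "ay": 0, "az": 0, "claw": 0.6},
    {"dx": 0, "dy": 0, "dz": 0, "ax": 0, "ay": 0, "az": 0, "claw": 0.4},
    {"dx": 0, "dy": 0, "dz": 0, "ax": 0, "ay": 0, "az": 0, "claw": 0.3},
    {"dx": 0, "dy": 0, "dz": 0, "ax": 0, "ay": 0, "az": 0, "claw": 0.3},
    {"dx": 0, "dy": 0, "dz": 0, "ax": 0, "ay": 0, "az": 0, "claw": 0.3}
  ]
}}

```text
clock: 17.02
eef_pos: [612.1, 364.0, 30.3]
tool_rot: [-1.571, 0.0, -0.32]
force: [0.1, -0.5, 0.5]
width: 29.6
```

Request:
{"fn": "servo_tool", "kwargs": {
  "increments": [
    {"dx": 0, "dy": 0, "dz": 0.5, "ax": 0, "ay": 0, "az": 0, "claw": 0.3},
    {"dx": 0, "dy": 0, "dz": 1.5, "ax": 0, "ay": 0, "az": 0, "claw": 0.3},
    {"dx": 0, "dy": 0, "dz": 3, "ax": 0, "ay": 0, "az": 0, "claw": 0.3},
    {"dx": 0, "dy": 0, "dz": 5, "ax": 0, "ay": 0, "az": 0, "claw": 0.3},
    {"dx": 0, "dy": 0, "dz": 8, "ax": 0, "ay": 0, "az": 0, "claw": 0.3},
    {"dx": 0, "dy": 0, "dz": 11, "ax": 0, "ay": 0, "az": 0, "claw": 0.3},
    {"dx": 0, "dy": 0, "dz": 14, "ax": 0, "ay": 0, "az": 0, "claw": 0.3},
    {"dx": 0, "dy": 0, "dz": 17, "ax": 0, "ay": 0, "az": 0, "claw": 0.3}
  ]
}}

```text
clock: 17.68
eef_pos: [612.4, 364.0, 204.0]
tool_rot: [-1.569, -0.001, -0.32]
force: [0.8, 0.8, 0.7]
width: 29.9
```

Request:
{"fn": "servo_tool", "kwargs": {
  "increments": [
    {"dx": -2, "dy": 4, "dz": 0.5, "ax": 0, "ay": 0, "az": 0, "claw": 0.3},
    {"dx": -5, "dy": 7, "dz": 1, "ax": 0, "ay": 0, "az": 0, "claw": 0.3},
    {"dx": -8, "dy": 10, "dz": 2, "ax": 0, "ay": 0, "az": 0, "claw": 0.3},
    {"dx": -11, "dy": 13, "dz": 3, "ax": 0, "ay": 0, "az": 0, "claw": 0.3},
    {"dx": -14, "dy": 15, "dz": 4, "ax": 0, "ay": 0, "az": 0, "claw": 0.3},
    {"dx": -17, "dy": 17, "dz": 4, "ax": 0, "ay": 0, "az": 0, "claw": 0.3},
    {"dx": -20, "dy": 19, "dz": 4, "ax": 0, "ay": 0, "az": 0, "claw": 0.3},
    {"dx": -23, "dy": 21, "dz": 4, "ax": 0, "ay": 0, "az": 0, "claw": 0.3}
  ]
}}

```text
clock: 18.35
eef_pos: [380.4, 575.4, 242.9]
tool_rot: [-1.568, -0.0, -0.319]
force: [0.8, 0.9, 0.0]
width: 29.8
```

Request:
{"fn": "servo_tool", "kwargs": {
  "increments": [
    {"dx": -3, "dy": 1.5, "dz": 0, "ax": 0, "ay": 0, "az": 0, "claw": 0.3},
    {"dx": -6, "dy": 3, "dz": 0, "ax": 0, "ay": 0, "az": 0, "claw": 0.3},
    {"dx": -10, "dy": 4, "dz": 0, "ax": 0, "ay": 0, "az": 0, "claw": 0.3},
    {"dx": -12, "dy": 4, "dz": 0, "ax": 0, "ay": 0, "az": 0, "claw": 0.3},
    {"dx": -12, "dy": 4, "dz": 0, "ax": 0, "ay": 0, "az": 0, "claw": 0.3},
    {"dx": -12, "dy": 4, "dz": 0, "ax": 0, "ay": 0, "az": 0, "claw": 0.3}
  ]
}}

```text
clock: 18.85
eef_pos: [260.4, 614.8, 242.2]
tool_rot: [-1.569, 0.0, -0.317]
force: [1.0, -0.2, 0.9]
width: 29.9
```

```bash
python3 - <<'E'
from h import *
for n in ('top','side'): snap(n,n[0]+'14')
s=read_state()
print({k:np.round(v,3) for k,v in s.items()})
crop('s14',240,120,460,300,3.5,'c21'); crop('t14',380,290,540,410,5,'c22')
E
```

```text
{'clock': np.float64(18.95), 'qpos': array([-1.374,  0.661,  0.296,  1.456, -0.206,  1.052,  0.214]), 'qd': array([ 0.021,  0.011,  0.005, -0.001, -0.002, -0.004, -0.   ]), 'tau': array([-1.6950e+00, -5.7274e+01,  3.9750e+00, -1.9627e+01, -1.1100e-01,
        3.0000e-02, -1.0000e-03]), 'eef_pos': array([263.977, 613.648, 241.803]), 'tool_rot': array([-1.569, -0.002, -0.322]), 'force': array([ 0.092,  0.303, -0.054]), 'torque': array([-0.027, -0.006,  0.043]), 'width': np.float64(30.0)}
```

View pics/t14.png

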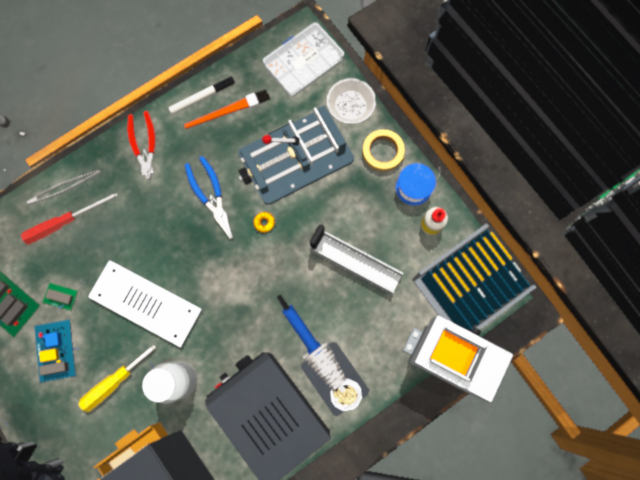

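View pics/s14.png

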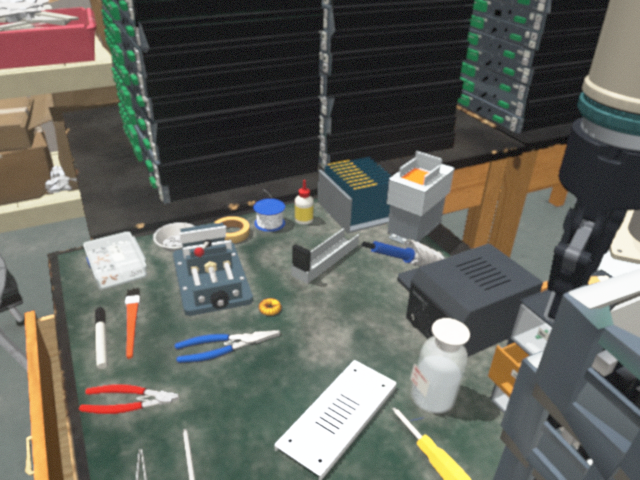

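Request:
{"fn": "servo_tool", "kwargs": {
  "increments": [
    {"dx": 0, "dy": 0, "dz": 0, "ax": 0, "ay": 0, "az": 0, "claw": 0.3},
    {"dx": 0, "dy": 0, "dz": 0, "ax": 0, "ay": 0, "az": 0, "claw": 0.3},
    {"dx": 0, "dy": 0, "dz": 0, "ax": 0, "ay": 0, "az": 0, "claw": 0.3},
    {"dx": 0, "dy": 0, "dz": 0, "ax": 0, "ay": 0, "az": 0, "claw": 0.3}
  ]
}}

```text
clock: 19.28
eef_pos: [263.0, 613.7, 240.4]
tool_rot: [-1.571, -0.0, -0.321]
force: [-0.6, -0.4, 0.3]
width: 30.2
```

```bash
python3 -c "
from h import *
print(finish_job())"
```

```text
the job is handed in; nothing more can be done
None
```

I handed the job in at 19.3 s. The plugs appear to have gone into the hopper, and the empty chute is back flat on the desk, let go.

- **Pick-up:** I gripped the chute by its black tab and lifted it level. I slid it out sideways first, because the soldering iron's handle overhangs where it lay.
- **Pressing the flap:** Tipped about 6°, the nose met the flap at about 118 mm and I pressed it in about 2 mm. The measured force rose by about 3 N.
- **Tipping:** I then tipped it about the hinge to about 0.7 rad and held it for about a second. The settled readings showed about 6 N on the chute while it was held.
- **Setting down:** I levelled the chute, lifted it off and set it down on a clear patch of desk, feeling the contact at about 6 N.

**Last checks:**
- The wrist pictures during the hold showed the chute empty and no plug on the flap.
- The last top and side pictures show the flap shut, the chute lying flat, the bottle, reel and choke where they were, and no plug on the desk. The arm is well clear of everything.
- I could not see inside the hopper, so that the three plugs are in it is inferred from their being nowhere else.
- One joint (the sixth) came within 0.006 rad of its limit while tipped, so I did not tip further.
- No check failed. The camera estimates of the head's height (116 to 119 mm) agreed with the contact height.

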